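Set up a mixing cup under the bench stirrer with the folding-crank lift

ROBOT

A 7-joint arm with a two-finger parallel gripper is mounted at the origin on a cart in front of the work surface, level with it; the furniture and walls round the work are solid. World frame = base frame: x ahead of the robot, y to its left, z up, the work surface at z = 0. Lengths are in mm, angles in degrees, forces in N, time in s.
With the tool pointing down it reaches from about 425 to 1025 mm from the base axis. Payload 3.6 kg.
Tool frame: the origin (TCP) lies midway between the tips of the shut fingers; the grasp point (between the pads) lies robot.grip_depth behind it (robot.grip_depth is the distance from the TCP to the grasp point, in mm); z points along the fingers, x is the direction in which the jaws open and shut, and the axes are right-handed (so a half turn about z gives the same grasp; the last joint's range is limited). The gripper opens to 85 mm and grips with 20 to 120 N. Pads are 22 mm wide; open, the fingers measure 114 mm over their backs; the gripper's body (76 mm by 85 mm) begins 54 mm behind the grasp point. The pads swing forward as they close: fully open they stand 13 mm farther back than shut.
Start: joints at [-82.133, 33.873, 2.773, 92.16, -1.908, 54.013, -1.931], TCP at [165.843, 705.78, 231.302] pointing down, gripper open.
Joint ranges: [-153.93, 153.93], [-27.13, 128.08], [-72.61, 78.16], [10.71, 143.7], [-87.88, 267.88], [4.46, 118.87], [-176.78, 176.78]. Speed limits (degrees/s): [147.25, 147.25, 180, 180, 180, 180, 180].

INTERFACE

Orientations are given as [roll, pitch, yaw] about the fixed x, y, z axes, in that order (R = Rz(yaw) Ry(pitch) Rx(roll)).
In Python, from station import robot gives the robot as it stands.
- The arm moves only by the tool apply_moves, never from a script. Its argument "plan" is a list of rows, each an object with "delta_pos": the shift along the world's x, y, z in m, a list of three; "angular": the turn, a rotation vector about the world's x, y, z in rad, a list of three; "claw": the opening in per cent of the stroke, from 0 (shut) to 100 (fully open). In form: [{"delta_pos": [x, y, z], "angular": [ax, ay, az], "claw": claw}, ...]. A call has 1 to 8 rows; each row is the pose to reach, as a shift and turn from the pose commanded when the call began; what a row does not reach only later rows make up. A row lasts 1/8 s, in which the tool goes at most 62.5 mm and 10.7 degrees, less where a joint would pass 70% of its speed; a pose out of reach is approached as far as the arm can. A call with a gripper value outside its range is refused whole. The fingers move at their own pace and stop on an object; "squeeze" is the grip in N (left out, the last holds). Time passes only in rows, so rows that repeat a pose let the fingers close. It gives the time, the measured TCP pose, the force and the opening at its end, in the units of the state.
- robot.sense(): the state, without advancing time (a new reading comes with each control period).
- robot.camera(name): name is "side" or "top" or "wrist"; returns a dict with "color" (480x640x3 uint8, blue, green, red), "depth" (480x640 float32, mm along the optical axis (not along the pixel's ray), 0 where there is no reading), "fx", "fy", "cx", "cy" (pixels), "rvec" (rotation vector, rad) and "tvec" (3), from world to camera coordinates, as OpenCV has them; the wrist camera has in their place "T_tool_cam" (4x4, takes a point from camera to tool coordinates, whose origin is the TCP and whose axes are the tool frame's). Camera axes: x right, y down, z forward; pixel columns grow to the right and rows downward; lengths in mm; the calibration is good to about 2 mm. A picture is of the moment at which its call begins: read the wrist's pose just before it.
- robot.hand_in(): hands the job in, once; it reports no verdict.
Trained networks look in a picture, given as the dict that the camera call returned (one of the last four; its "shot" number tells which), for a name from the list of things; names that differ only in an ending like _2 or _b are one class to them, and where a whole thing is asked for, a point or a joint stands for the part that bears it (a point fixed in the world has none). Each returns a list of dicts, best first, with "confidence" (0 to 1); they miss things now and then, are a little off and sometimes report something else, mostly with a low value. They report only what shows in the picture. A call takes as long as a camera call.
- robot.look_for(picture, target): "box" ([left, top, right, bottom] in pixels, round what is visible of it).
The state is a dict: "t": time; "q": joint angles; "qd": joint speeds; "joint_efforts": joint torques, N m; "tool_pos": TCP position; "tcp_rot": TCP orientation; "force": force on the tool from outside, world axes, zero at the start; "ft_torque": the same for the moment, N m; "opening": opening from 0.0 (shut) to 1.0 (fully open).
Only numpy, scipy, OpenCV 4.12 (cv2) and the standard library are available. Lean on these libraries where they do the work, as an engineer would, in place of code of your own. Each camera call takes 0.05 s, during which the arm holds its last target. There are 200 camera calls.

TASK

Lift the top steel cup off the nested stack, without pulling up the one below, and stand it upright on the round lift platform, centred under the stirrer. Swing the red folding crank out until it latches, which frees the handwheel, and only then wind the wheel clockwise to raise the cup round the stirrer until the blades are about 10 mm above the cup's inside floor, touching nothing. Let go of everything, leave the crank latched out and the other two cups nested where they stand, and do not shift the bottles, glassware and other things around.

Things in the scene. Friction and masses are not known exactly. Their poses are not given: they have to be found in the camera images.
- cup_top: top cup of a stack of three equal polished steel cups, nested upright; 70 mm high: the upper 24 mm is a straight band of 60 mm outside diameter, below it a taper from 52 mm to 40 mm at the foot; open on top, wall 2 mm, floor 3 mm thick, about 0.07 kg. Origin at the centre of its underside, z up its axis (rim at 70 mm). To come free it is lifted 46 mm straight up
- cup_mid: second cup of the stack; origin at the centre of its underside, 24 mm below that of the top cup, whose band rests on its rim. Only the 24 mm band of the top cup stands free: fingers that reach lower pinch this one too. About 1 mm play all round between the nested tapers
- cup_low: lowest cup of the stack, standing on the bench; origin at the centre of its underside
- mixer: white stirrer stand, fixed; origin on the bench under the stirrer's axis; its x points from the front to the column (38 mm square, centred at x = 118 mm, 445 mm high), z up. Base plate 24 mm high, x = -80 to 145 mm, y = -65 to 65 mm, with a side foot for the crank's gearbox, x = -78 to 48 mm, out to y = -210 mm
- stirrer: steel shaft (8 mm) and blades of the stirrer, fixed; origin and axes as the stand. Its motor (72 mm across, z = 335 to 470 mm) and chuck (24 mm across, z = 292 to 336 mm) hang over the platform, so a cup goes in from the front, low under the blades, with the tool leaning back towards the front by about 40 degrees
- paddle_tip (a point): centre of the lower edge of the stirrer's blades (24 mm across, 14 mm high), on the stirrer axis, 200 mm above the bench; fixed
- lift: round lift platform, 100 mm across, black rubber mat on top; origin at the centre of its top, on the stirrer's axis, 62 to 83 mm above the bench at the start; the wheel raises it 9.5 mm per radian (60 mm a turn), to 196 mm at most. Its blue carriage rides on the column behind it (from 89 mm behind the axis, up to 48 mm above the platform)
- wheel_hub (a point): centre of the three-spoked handwheel, in the plane of its black rim (58 mm from the axis to the middle of the 13 mm thick bar); at (-45, -165, 120) mm in the stand's frame. Its z is the wheel's axis, pointing out to the operator, 35 degrees from vertical, leaning to the stand's -x; its x and y turn with the wheel
- crank_pivot (a point): fold axis of the crank, on the wheel 58 mm from the wheel's axis and 18 mm above the rim's plane (along the wheel's axis); the fold axis is tangential to the wheel. It turns with the wheel
- crank_grip (a point): centre of the red grip ball (25 mm) at the free end of the crank's black handle (13 to 17 mm thick), 72 mm from the fold axis; the ball swivels freely every way on the handle. Its y is the fold axis. Folded, the handle lies across the wheel, rising 15 degrees from the fold axis to the ball, whose centre stands 12 mm beyond the hub's axis and 37 mm above the rim's plane
- crank (a joint): fold angle of the crank (rad): 0 folded over the wheel (resting at -0.05 to 0), 1.31 standing straight out along the wheel's axis, stop at 1.46. A spring (0.06 to 0.07 N m, up to 0.05 more for the pawl) pulls it shut; at about 1.34 a spring pawl with a red thumb tab clicks in and holds it at about 1.26. Folded, its rubber foot brakes the wheel fast
- wheel (a joint): angle of the wheel (rad), growing clockwise as the operator sees it, looking down the wheel's axis onto it; the platform rises with it. Once the crank is out it turns with about 0.25 N m and stays where it is left. Starts between 0 and 2.2, stop at 14.1
- reagent_white: white plastic reagent bottle with a red cap, 56 mm across, 122 mm tall, standing 4 to 20 mm behind the cups (on the side away from the robot); origin at the centre of its underside
- reagent_amber: amber reagent bottle with a black cap, 62 mm across, 145 mm tall; origin at the centre of its underside
- beaker: glass beaker, 75 mm across, 93 mm tall; origin at the centre of its underside
- flask: conical glass flask, 84 mm across, 141 mm tall; origin at the centre of its underside
- cylinder: measuring cylinder with a blue six-sided foot, 63 mm across the foot, 193 mm tall; origin at the centre of its underside
- lab_timer: flat lab timer, 70 x 64 x 16 mm; origin at the centre of its underside
- tape_roll: roll of tape lying flat, 78 mm across, 19 mm thick; origin at the centre of its underside

How it is judged:
By the outcome, as a careful person would: the job done as asked, in the order asked, and still so for the second after the job is handed in, with the robot touching nothing.
It also fails if it takes over 69 s, if anything falls off the work surface, if the arm or the gripper's body presses on something with over 40 N, if the wrist force passes 120 N, or if a joint passes its speed limit or range.

## Working session

There is one attempt and no reset: what is moved stays moved. The work goes in short steps, Python scripts to look and compute and a tool call to move; the robot and the scene stay as the last step left them, time stands still between calls to the robot, and variables do not carry over. Pictures are saved under pics/ and viewed, about 8 in all and at most 12, crops included, and the job is handed in when it is done.

Besides the shell and the picture viewer there is one more tool, called by a JSON object that holds its "fn" and its "kwargs". apply_moves: Moves the arm, as the interface text tells. Its arguments: {"type":"object","properties":{"plan":{"type":"array","items":{"type":"object","properties":{"delta_pos":{"type":"array","items":{"type":"number"}},"angular":{"type":"array","items":{"type":"number"}},"claw":{"type":"number"}}}},"squeeze":{"type":"number"}},"required":["plan"]}

```bash
ls; mkdir -p pics; cat > h.py <<'E'
import numpy as np, cv2
from station import robot
from scipy.spatial.transform import Rotation as R
def pts(p):
    """world coords per pixel HxWx3"""
    d=p["depth"].astype(float); v,u=np.mgrid[0:480,0:640]
    c=np.stack([(u-p["cx"])/p["fx"]*d,(v-p["cy"])/p["fy"]*d,d],-1)
    if "rvec" in p:
        Rm=cv2.Rodrigues(np.array(p["rvec"],float))[0]; t=np.array(p["tvec"],float).ravel()
        w=(c-t)@Rm
    else:
        s=robot.sense(); T=np.array(p["T_tool_cam"]); 
        w=(c@T[:3,:3].T+T[:3,3])@R.from_euler('xyz',s["tcp_rot"],degrees=True).as_matrix().T+np.array(s["tool_pos"])
    w[d==0]=np.nan
    return w
def proj(p,X):
    return cv2.projectPoints(np.array(X,float).reshape(-1,1,3),np.array(p["rvec"],float),np.array(p["tvec"],float),np.array([[p["fx"],0,p["cx"]],[0,p["fy"],p["cy"]],[0,0,1.]]),None)[0].reshape(-1,2)
E
python3 - <<'E'
from h import *
print(robot.sense(), robot.grip_depth)
names="cup_top cup_mid cup_low mixer stirrer lift wheel crank reagent_white reagent_amber beaker flask cylinder lab_timer tape_roll crank_grip".split()
for c in ["side","top"]:
    p=robot.camera(c); cv2.imwrite(f"pics/{c}0.png",p["color"]); np.save(f"pics/{c}0.npy",p,allow_pickle=True)
    w=pts(p); Rm=cv2.Rodrigues(np.array(p["rvec"],float))[0]
    print(c,"cam at",-Rm.T@np.array(p["tvec"],float).ravel())
    for n in names:
        r=robot.look_for(p,n)
        if r:
            b=r[0]["box"]; x0,y0,x1,y1=map(int,b); 
            m=np.nanmedian(w[y0:y1+1,x0:x1+1].reshape(-1,3),0)
            print(n,np.round(b),round(r[0]["confidence"],2),m.round())
E
```

```text
pics
{'t': 0.0, 'q': array([-82.13401416,  33.92638229,   2.76616359,  92.23663785,
        -1.90878784,  54.01392908,  -1.93067866]), 'qd': array([-0.00464538, -0.00255969, -0.10092917, -0.00152403, -0.05539793,
       -0.00229685, -0.00300728]), 'joint_efforts': array([ 4.52826753e-04, -5.48699141e+01,  1.54681385e+00, -1.98120511e+01,
        9.43532854e-03,  8.85300018e-03, -2.47744481e-06]), 'tool_pos': array([165.624753  , 704.96618962, 230.13066609]), 'tcp_rot': array([1.79993984e+02, 1.30717026e-01, 7.67821535e+01]), 'force': array([-0.04414113, -0.07619292, -0.15126105]), 'ft_torque': array([ 0.02793953, -0.04288808,  0.06348396]), 'opening': 1.0000479786462622} 18.700000000000003
side cam at [579.87589798 777.60037989 884.89865372]
cup_top [352. 312. 379. 342.] 0.96 [451. 197.  95.]
cup_mid [350. 342. 377. 354.] 0.73 [464. 243.  75.]
cup_low [351. 344. 376. 366.] 0.73 [459. 238.  49.]
mixer [214. 122. 328. 316.] 0.91 [668.  -2.  76.]
stirrer [288. 204. 299. 231.] 0.6 [ 605. -100.  174.]
lift [238. 258. 315. 291.] 0.9 [654.  26.  66.]
wheel [288. 196. 329. 233.] 0.7 [ 567. -
[... 608 characters left out ...]
.]
cup_low [258. 121. 379. 254.] 0.55 [690. -48.  25.]
mixer [257. 122. 381. 255.] 0.68 [689. -48.  25.]
lift [282. 170. 315. 243.] 0.8 [599.  -5.  68.]
wheel [336. 207. 381. 254.] 0.56 [ 572. -157.  109.]
crank [336. 215. 366. 243.] 0.56 [ 571. -136.  128.]
reagent_white [213. 236. 237. 264.] 0.64 [523. 216.  75.]
reagent_amber [230. 180. 256. 208.] 0.74 [683. 165.  78.]
beaker [190. 178. 224. 207.] 0.84 [702. 282.  36.]
flask [404. 175. 432. 212.] 0.94 [ 685. -334.   27.]
cylinder [439. 179. 472. 208.] 0.75 [ 687. -439.    4.]
lab_timer [263. 285. 290. 312.] 0.72 [392.  77.  14.]
tape_roll [318. 290. 343. 318.] 0.86 [376. -80.   6.]
crank_grip [405. 176. 432. 210.] 0.61 [ 684. -333.   40.]
```

```bash
python3 - <<'E'
import cv2,numpy as np
a=cv2.imread("pics/side0.png")[110:410,200:410]; b=cv2.imread("pics/top0.png")[110:330,180:480]
cv2.imwrite("pics/a.png",cv2.resize(a,None,fx=2,fy=2,interpolation=3))
A=cv2.resize(a,(420,600)); B=cv2.resize(b,(380,279))
cv2.imwrite("pics/b.png",np.hstack([A,np.vstack([B,np.zeros((321,380,3),np.uint8)])]))
cv2.imwrite("pics/b2.png",cv2.resize(cv2.imread("pics/side0.png")[180:320,220:400],(800,600)[:2],interpolation=3))
E
```

```text
(no output)
```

View pics/b.png

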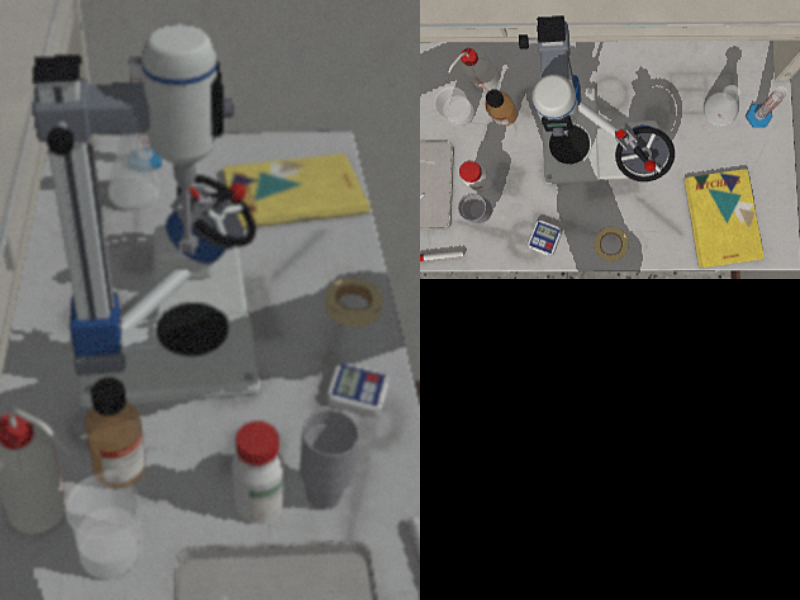

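```bash
cat > m.py <<'E'
from h import *
from scipy.optimize import least_squares
from scipy.ndimage import label
def circ(P):
    f=lambda q:np.hypot(P[:,0]-q[0],P[:,1]-q[1])-q[2]
    return least_squares(f,[*P.mean(0),50],loss="soft_l1").x
E
python3 - <<'E'
from m import *
for c in ["side","top"]:
    p=np.load(f"pics/{c}0.npy",allow_pickle=True).item(); w=pts(p); col=p["color"].astype(int); hsv=cv2.cvtColor(p["color"],cv2.COLOR_BGR2HSV)
    print("==",c,p["fx"])
    # platform: dark, z 55..90, near (600..680,-60..60)
    x,y,z=w[...,0],w[...,1],w[...,2]
    m=(col.max(-1)<60)&(z>50)&(z<95)&(abs(x-610)<90)&(abs(y)<90)
    P=w[m]; print("plat n",len(P),"z",np.percentile(P[:,2],[10,50,90]).round(1))
    if len(P)>20:
        h=cv2.convexHull(P[:,:2].astype(np.float32))[:,0]; print("minEncl",cv2.minEnclosingCircle(h), "c",circ(h))
    # base top z 24
    m=(z>17)&(z<31)&(x>480)&(x<800)&(abs(y+70)<200); P=w[m]
    print("base z",np.median(P[:,2]),"rect",cv2.minAreaRect(P[:,:2].astype(np.float32)),len(P))
    # wheel: dark, z 70..190
    m=(col.max(-1)<70)&(z>70)&(z<200)&(abs(x-570)<110)&(abs(y+155)<110); P=w[m]
    print("wheel n",len(P),P.mean(0).round(1),P.min(0).round(),P.max(0).round())
    # red
    m=((hsv[...,0]<8)|(hsv[...,0]>172))&(hsv[...,1]>120)&(hsv[...,2]>70)
    L,n=label(m)
    for i in range(1,n+1):
        k=L==i
        if k.sum()>5: 
            v,u=np.nonzero(k); print("red",k.sum(),u.mean().round(1),v.mean().round(1),np.nanmedian(w[k],0).round(1), (u.max()-u.min()+1,v.max()-v.min()+1))
    # motor
    m=(z>400)&(abs(x-640)<150)&(abs(y)<150); P=w[m]; print("top part",P.min(0),P.max(0), np.median(P,0))
    # cup & bottle
    m=(z>108)&(z<130)&(abs(x-470)<100)&(abs(y-225)<60); P=w[m]; 
    a=P[(P[:,0]<495)]; print("cup rim",len(a),circ(a[:,:2]).round(1),np.percentile(a[:,2],[50,95]).round(1),cv2.minEnclosingCircle(a[:,:2].astype(np.float32)))
    a=P[(P[:,0]>495)]; print("bottle",len(a),a.mean(0).round(1),cv2.minEnclosingCircle(a[:,:2].astype(np.float32)))
E
```

```text
== side 443.07350859863664
plat n 729 z [65.1 67.  68.9]
minEncl ((630.0113525390625, 18.548416137695312), 71.1337890625) c [604.68338515  14.88914935  45.15240821]
base z 24.405629099843974 rect ((640.9774780273438, -50.75032043457031), (224.89453125, 266.93707275390625), 3.697232961654663) 2353
wheel n 621 [ 575.5 -130.   117.5] [ 516. -215.   70.] [637. -88. 184.]
red 50 318.9 205.0 [ 538.5 -156.7  151. ] (np.int64(8), np.int64(9))
red 13 296.6 206.0 [596.2 -93.7 198.3] (np.int64(4), np.int64(5))
red 15 385.9 298.4 [378.7  60.2  16.9] (np.int64(5), np.int64(4))
red 201 206.8 326.1 [778.1 235.2 160.8] (np.int64(17), np.int64(17))
red 360 328.3 331.2 [535.3 231.  122.1] (np.int64(21), np.int64(22))
red 23 255.4 337.0 [691.7 201.7  70.8] (np.int64(10), np.int64(3))
red 131 422.1 417.6 [353.2 369.6  14.8] (np.int64(12), np.int64(23))
red 69 348.0 451.5 [508.9 432.3  22.1] (np.int64(8), np.int64(13))
red 6 415.0 464.5 [384.2 456.1   8.1] (np.int64(3), np.int64(2))
top part [ 556.23687019 -149.85097226  400.00114653] [770.00192745 149.93104803 728.76095046] [711.05616509  38.82079811 45
[... 893 characters left out ...]
 151.2] (np.int64(9), np.int64(9))
red 222 219.2 244.9 [531.1 221.7 122.1] (np.int64(18), np.int64(17))
red 36 157.5 260.0 [503.7 425.   19.2] (np.int64(9), np.int64(7))
red 23 281.1 303.3 [377.4  62.3  16. ] (np.int64(5), np.int64(6))
red 7 62.0 308.0 [366.9 701.8   5.6] (np.int64(7), np.int64(1))
red 71 175.2 313.6 [347.8 366.6  14.5] (np.int64(16), np.int64(7))
top part [ 551.95818161 -149.94771523  400.23475161] [769.84010997 149.93043432 832.03161276] [749.66227985  20.18325978 718.66244374]
cup rim 84 [455.7 215.9  28.9] [116.6 122.2] ((455.5626525878906, 216.0258026123047), 30.263994216918945)
bottle 232 [531.9 221.9 121.7] ((532.9374389648438, 222.63937377929688), 23.298799514770508)
```

```bash
cat >> h.py <<'E'
def Rt(tilt,phi,jaw=None):
    """tool R: z leans forward by tilt deg toward azimuth phi; jaw x horizontal at phi+90"""
    t,f=np.radians([tilt,phi]); z=np.array([np.sin(t)*np.cos(f),np.sin(t)*np.sin(f),-np.cos(t)])
    x=np.array([-np.sin(f),np.cos(f),0]); return np.stack([x,np.cross(z,x),z],1)
def delta(Rtar,pos,cR=None,cp=None):
    s=robot.sense(); Rc=R.from_euler('xyz',s["tcp_rot"],degrees=True).as_matrix() if cR is None else cR
    cp=np.array(s["tool_pos"]) if cp is None else cp
    print("dpos m",((np.array(pos)-cp)/1000).round(4).tolist(),"rotvec",R.from_matrix(Rtar@Rc.T).as_rotvec().round(4).tolist())
E
python3 - <<'E'
from h import *
p=robot.camera("wrist"); print(p["T_tool_cam"],p["fx"])
R0=R.from_euler('xyz',[180,0,76.8],degrees=True).as_matrix()
delta(Rt(45,20),[370,188,230],R0,np.array([165.8,705.8,231.3]))
E
```

```text
[[ 9.99998000e-01 -4.69192498e-05 -1.99945943e-03  3.10202303e-01]
 [ 6.07768042e-04  9.59576234e-01  2.81448186e-01 -7.14035140e+01]
 [ 1.90542841e-03 -2.81448838e-01  9.59574344e-01 -1.41894765e+02]
 [ 0.00000000e+00  0.00000000e+00  0.00000000e+00  1.00000000e+00]] 394.86581020022413
dpos m [0.2042, -0.5178, -0.0013] rotvec [0.0472, -0.7946, 0.549]
```

{"fn": "apply_moves", "kwargs": {"plan": [{"delta_pos":[0.05,-0.12,0.06],"angular":[0,0,0],"claw":100},{"delta_pos":[0.1,-0.25,0.06],"angular":[0.0472,-0.7946,0.549],"claw":100},{"delta_pos":[0.204,-0.518,0.0],"angular":[0.0472,-0.7946,0.549],"claw":100},{"delta_pos":[0.204,-0.518,0.0],"angular":[0.0472,-0.7946,0.549],"claw":100},{"delta_pos":[0.204,-0.518,0.0],"angular":[0.0472,-0.7946,0.549],"claw":100},{"delta_pos":[0.204,-0.518,0.0],"angular":[0.0472,-0.7946,0.549],"claw":100},{"delta_pos":[0.204,-0.518,0.0],"angular":[0.0472,-0.7946,0.549],"claw":100},{"delta_pos":[0.204,-0.518,0.0],"angular":[0.0472,-0.7946,0.549],"claw":100}]}}

```text
t: 2.75
tool_pos: [298.8, 378.1, 212.9]
tcp_rot: [142.7, 7.6, 104.3]
force: [-0.8, 0.7, -1.3]
opening: 0.999
```

{"fn": "apply_moves", "kwargs": {"plan": [{"delta_pos":[0.0,0,0],"angular":[0,0,0],"claw":100},{"delta_pos":[0.0,0,0],"angular":[0,0,0],"claw":100}]}}

```text
t: 3.0
tool_pos: [301.0, 377.8, 213.5]
tcp_rot: [142.8, 7.4, 103.9]
force: [-0.4, 0.6, 0.7]
opening: 1.001
```

```bash
python3 - <<'E'
from h import *
s=robot.sense(); print(s["q"].round(1)); delta(Rt(45,20),[370,188,230])
E
```

```text
[-77.   18.6  -3.3 138.7  75.   39.1 -40.9]
dpos m [0.069, -0.1898, 0.0165] rotvec [0.1629, -0.0917, 0.1144]
```

```bash
python3 - <<'E'
from h import *
delta(Rt(40,2),[405,217,185])
E
```

```text
dpos m [0.104, -0.1608, -0.0285] rotvec [0.1348, -0.0297, -0.2047]
```

{"fn": "apply_moves", "kwargs": {"plan": [{"delta_pos":[0.104,-0.161,-0.028],"angular":[0.135,-0.03,-0.205],"claw":100},{"delta_pos":[0.104,-0.161,-0.028],"angular":[0.135,-0.03,-0.205],"claw":100},{"delta_pos":[0.104,-0.161,-0.028],"angular":[0.135,-0.03,-0.205],"claw":100},{"delta_pos":[0.104,-0.161,-0.028],"angular":[0.135,-0.03,-0.205],"claw":100},{"delta_pos":[0.104,-0.161,-0.028],"angular":[0.135,-0.03,-0.205],"claw":100},{"delta_pos":[0.104,-0.161,-0.028],"angular":[0.135,-0.03,-0.205],"claw":100}]}}

```text
t: 3.75
tool_pos: [403.2, 259.1, 180.9]
tcp_rot: [141.9, 3.0, 92.8]
force: [-0.3, 2.0, -0.8]
opening: 1.001
```

```bash
python3 - <<'E'
from m import *
s=robot.sense(); print(s["q"].round(2),s["tool_pos"],s["tcp_rot"]); 
p=robot.camera("wrist"); s=robot.sense(); np.save("pics/w1.npy",p,allow_pickle=True); cv2.imwrite("pics/w1.png",p["color"]); w=pts(p); print(s["tool_pos"],s["qd"].round(1))
x,y,z=np.moveaxis(w,-1,0)
for zl,zh in [(112,126),(100,112)]:
    m=(z>zl)&(z<zh)&(abs(x-457)<45)&(abs(y-217)<45); P=w[m]; print(len(P),circ(P[:,:2]).round(1) if len(P)>10 else 0, P.min(0),P.max(0))
for r in robot.look_for(p,"cup_top")[:1]: print(r)
E
```

```text
[ -9.82  34.92 -66.05 143.41  92.92  66.19 -53.04] [403.23503604 259.08046184 180.87584528] [141.87662049   3.02719142  92.79558682]
[409.45086161 248.01980395 181.51321158] [-12.1  -2.   11.3   2.8  -6.3  -1.3  -4. ]
2076 [461.2 204.   28.9] [431.27337659 174.0769079  112.00272132] [491.90287019 233.72594261 119.23615372]
2957 [461.1 203.9  29. ] [430.88647862 175.30562288 100.01198236] [491.70334433 233.67658345 111.9982563 ]
{'box': [197.4, 191.3, 300.3, 278.2], 'confidence': 0.63}
```

View pics/w1.png

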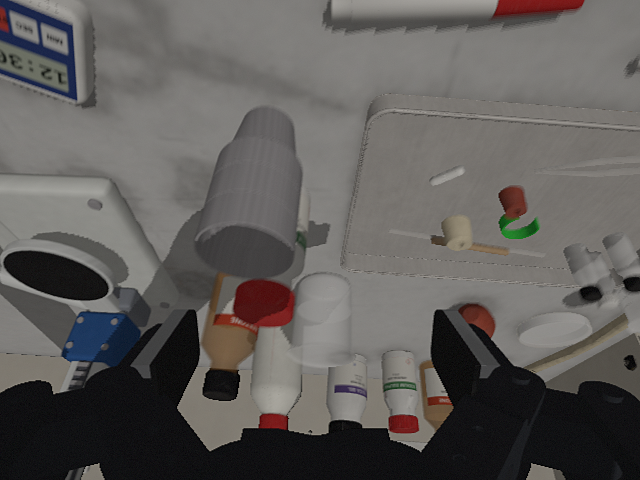

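```bash
cat > kin.py <<'E'
import numpy as np, itertools
from scipy.optimize import least_squares
from scipy.spatial.transform import Rotation as R
D=[([-82.134,33.926,2.766,92.237,-1.909,54.014,-1.931],[165.62,704.97,230.13],[180,.13,76.78]),
([-77,18.6,-3.3,138.7,75,39.1,-40.9],[301,377.8,213.5],[142.8,7.4,103.9]),
([-9.82,34.92,-66.05,143.41,92.92,66.19,-53.04],[403.2,259.1,180.9],[141.88,3.03,92.80])]
def fk(q,p,s=(1,1,1,1,1)):
    y0,h,L1,L2,L3,a,a2,b,y7=p
    T=np.zeros(3);M=np.eye(3)
    rz=lambda t:R.from_euler('z',t,degrees=True).as_matrix(); ry=lambda t:R.from_euler('y',t,degrees=True).as_matrix()
    M=rz(y0+s[0]*q[0]); T=np.array([0,0,h])
    M=M@ry(q[1])@rz(s[1]*q[2]); T=T+M@[a,0,L1]
    M=M@ry(q[3])@rz(s[2]*q[4]); T=T+M@[a2,0,L2]
    M=M@ry(q[5]); T=T+M@[b,0,0]
    M=M@rz(s[3]*q[6]+y7); T=T+M@[0,0,L3]
    return T,M
E
python3 - <<'E'
from kin import *
res=[]
for s in itertools.product([1,-1],repeat=4):
  for y0 in (0,90,180,270):
   for y7 in (0,90,180,270):
    def f(p):
        o=[]
        for q,x,r in D:
            T,M=fk(q,p,s); Rm=R.from_euler('xyz',r,degrees=True).as_matrix()
            o+=list(T-x)+list((M-Rm).ravel()*200)
        return o
    r=least_squares(f,[y0,350,350,350,250,0,0,0,y7],loss="soft_l1",f_scale=5); res.append((r.cost,s,r.x.round(1)))
res.sort(key=lambda t:t[0])
for r in res[:4]: print(r)
E
```

```text
(np.float64(130.20912910688247), (-1, -1, -1, -1), array([  -3.2,  484.9,  549. ,  403.3,  467.8,  -17.6,   15.3, -116.3,
        177.2]))
(np.float64(130.20912910688384), (-1, -1, -1, -1), array([  -3.2,  484.9,  549. ,  403.3,  467.8,  -17.6,   15.3, -116.3,
        177.2]))
(np.float64(130.20912910688767), (-1, -1, -1, -1), array([1076.8,  484.9,  549. ,  403.3,  467.8,  -17.6,   15.3, -116.3,
        177.2]))
(np.float64(130.20912910688907), (-1, -1, -1, -1), array([  -3.2,  484.9,  549. ,  403.3,  467.8,  -17.6,   15.3, -116.3,
        177.2]))
```

```bash
cat > fit.py <<'E'
from kin import *
import json,os
from station import robot
S=json.load(open("samp.json")) if os.path.exists("samp.json") else []
s=robot.sense(); S.append([list(map(float,s["q"])),list(map(float,s["tool_pos"])),list(map(float,s["tcp_rot"]))]); json.dump(S,open("samp.json","w"))
DD=[D[0]]+[tuple(d) for d in S]
def f(p):
    o=[]
    for q,x,r in DD:
        T,M=fk(q,p,(-1,)*4); o+=list(T-x)+list((M-R.from_euler('xyz',r,degrees=True).as_matrix()).ravel()*400)
    return np.array(o)
r=least_squares(lambda p:np.r_[f(p),(p[5]+p[6])*.05],[-3,485,549,403,468,-18,15,-116,177]); json.dump(list(r.x),open("p.json","w"))
print(r.x.round(2)); print(f(r.x).reshape(-1,12)[:,:].round(1))
E
python3 fit.py; python3 -c "
from h import *; s=robot.sense(); print(s['q'],s['qd'].round(1),s['tool_pos'])"
```

```text
[   -0.    5855.41  -679.09  5745.65  1352.94 -1302.34  1302.34  1687.4
   180.  ]
[[-0. -0.  0. -0.  0.  0.  0.  0. -0. -0.  0.  0.]
 [ 0. -0.  0.  0.  0. -0.  0. -0. -0.  0.  0.  0.]]
[ -9.01175528  34.86044244 -65.88100022 143.59346736  92.80115238
  66.28234153 -53.10717439] [-10.8  -1.4   3.   -0.4  -0.6  -5.   -1.2] [406.78314353 249.94175377 180.4306922 ]
```

```bash
cat > fit.py <<'E'
from kin import *
import json,os
from station import robot
S=json.load(open("samp.json")) if os.path.exists("samp.json") else []
s=robot.sense(); S.append([list(map(float,s["q"])),list(map(float,s["tool_pos"])),list(map(float,s["tcp_rot"]))]); json.dump(S,open("samp.json","w"))
DD=[(*D[0],1),(*D[1],.2),(*D[2],1)]+[(*d,1) for d in S]
ex=lambda v:np.r_[0,v,180]
def f(v):
    o=[]
    for q,x,r,w in DD: o+=list((fk(q,ex(v),(-1,)*4)[0]-x)*w)
    return np.r_[o,(v-[430,420,400,450,0,0,-60])*.003]
r=least_squares(f,[430,420,400,450,0,0,-60.]); json.dump(list(ex(r.x)),open("p.json","w"))
print(r.x.round(2)); print(r.fun[:-7].reshape(-1,3).round(1))
E
cat > ik.py <<'E'
from kin import *
import json
P=json.load(open("p.json")); LO=np.array([-153.93,-27.13,-72.61,10.71,-87.88,4.46,-176.78]);HI=np.array([153.93,128.08,78.16,143.7,267.88,118.87,176.78])
rng=np.random.default_rng(0)
def ik(x,Rm,q0=None,n=12):
    best=None
    for i in range(n):
        s=rng.uniform(LO+5,HI-5) if (q0 is None or i) else np.clip(q0,LO+.1,HI-.1)
        def f(q):
            T,M=fk(q,P,(-1,)*4); return np.r_[T-x,(M-Rm).ravel()*300,(q-(LO+HI)/2)/(HI-LO)*.02]
        r=least_squares(f,s,bounds=(LO,HI),max_nfev=60); e=np.abs(r.fun[:12]).max()
        mar=np.minimum(r.x-LO,HI-r.x).min()
        if e<2 and (best is None or mar>best[1]): best=(r.x,mar)
    return best
E
python3 fit.py; python3 - <<'E'
from ik import *
from h import Rt
for nm,pos,phis in [("cup",[457,217,103],(-20,0,20,40)),("cuplift",[457,217,165],(0,)),("place",[600,13,125],(4,))]:
    for t in (35,40,45):
        for ph in phis:
            for fl in (0,180):
                b=ik(np.array(pos),Rt(t,ph)@R.from_euler('z',fl,degrees=True).as_matrix()); print(nm,t,ph,fl,None if b is None else (b[0].round(0),b[1].round(1)))
E
```

```text
[ 871.88  389.46  313.42  952.58  -80.21 -165.69 -220.41]
[[-37.4   3.1   5.7]
 [  2.7   3.9 -15.4]
 [ -0.1   3.3  -0.7]
 [  0.7   0.5  -0.9]
 [  0.7   0.5  -0.9]]
cup 35 -20 0 (array([-17.,  51., -46., 127.,  96.,  66., -65.]), np.float64(16.7))
cup 35 -20 180 (array([-17.,  54., -49., 126.,  97.,  70., 114.]), np.float64(17.7))
cup 35 0 0 (array([ 16.,  65., -53., 143., 134.,  72., -50.]), np.float64(0.5))
cup 35 0 180 (array([  1.,  77., -62., 142., 126.,  91., 124.]), np.float64(1.8))
cup 35 20 0 None
cup 35 20 180 None
cup 35 40 0 None
cup 35 40 180 None
cup 40 -20 0 (array([-36.,  62., -47., 120.,  93.,  79., -77.]), np.float64(24.2))
cup 40 -20 180 (array([-37.,  55., -40., 122.,  92.,  71., 105.]), np.float64(21.9))
cup 40 0 0 (array([-27.,  76., -55., 137., 117.,  95., -78.]), np.float64(6.3))
cup 40 0 180 (array([ -9.,  43., -35., 142., 128.,  55., 113.]), np.float64(2.1))
cup 40 20 0 None
cup 40 20 180 None
cup 40 40 0 None
cup 40 40 180 None
cup 45 -20 0 (array([-65.,  44., -10., 124.,  79.,  53., -75.]), np.float64(19.7))
cup 45 -20 180 (array([-51.,  72., -46., 111.,  9
[... 336 characters left out ...]
,  57.]), np.float64(0.0))
cup 45 40 0 (array([-127.,  101.,   -3.,  142.,  130.,   75., -158.]), np.float64(1.5))
cup 45 40 180 (array([-126.,  126.,  -20.,  140.,  120.,  101.,   14.]), np.float64(2.2))
cuplift 35 0 0 None
cuplift 35 0 180 None
cuplift 40 0 0 (array([-24.,  68., -70., 141., 103.,  99., -73.]), np.float64(2.7))
cuplift 40 0 180 (array([-27.,  71., -72., 140., 101., 103., 105.]), np.float64(0.7))
cuplift 45 0 0 (array([-51.,  78., -65., 133.,  96., 108., -93.]), np.float64(8.1))
cuplift 45 0 180 (array([-49.,  75., -63., 134.,  97., 105.,  88.]), np.float64(9.6))
place 35 4 0 None
place 35 4 180 None
place 40 4 0 None
place 40 4 180 None
place 45 4 0 None
place 45 4 180 None
```

```bash
python3 - <<'E'
from h import *
delta(Rt(42,-20),[421,229,175])
E
```

```text
dpos m [0.0142, -0.0209, -0.0054] rotvec [0.0465, -0.0759, -0.3776]
```

{"fn": "apply_moves", "kwargs": {"plan": [{"delta_pos":[0.014,-0.015,-0.005],"angular":[0.046,-0.076,-0.378],"claw":100},{"delta_pos":[0.014,-0.015,-0.005],"angular":[0.046,-0.076,-0.378],"claw":100},{"delta_pos":[0.014,-0.015,-0.005],"angular":[0.046,-0.076,-0.378],"claw":100},{"delta_pos":[0.014,-0.015,-0.005],"angular":[0.046,-0.076,-0.378],"claw":100}]}}

```text
t: 4.35
tool_pos: [416.0, 243.5, 176.5]
tcp_rot: [137.8, -0.1, 71.3]
force: [0.5, -0.4, -0.1]
opening: 0.999
```

```bash
python3 - <<'E'
from m import *
s=robot.sense(); print(s["q"].round(2),s["qd"].round(1),s["tool_pos"],s["tcp_rot"]); 
p=robot.camera("wrist"); w=pts(p); cv2.imwrite("pics/w2.png",p["color"]); s=robot.sense(); print(s["tool_pos"],s["qd"].round(1))
x,y,z=np.moveaxis(w,-1,0)
for zl,zh in [(112,126),(100,112)]:
    m=(z>zl)&(z<zh)&(abs(x-457)<45)&(abs(y-217)<45); P=w[m]; print(len(P),circ(P[:,:2]).round(1) if len(P)>10 else 0, P.min(0),P.max(0))
delta(Rt(42,-20),[421,229,165])
E
python3 fit.py
```

```text
[-16.88  38.01 -60.98 139.24  84.41  75.77 -69.67] [ 2.4 -0.1 -1.4  1.3  0.   0.5 -0.3] [415.97660841 243.53638313 176.45156838] [ 1.37847174e+02 -6.63449179e-02  7.12564677e+01]
[416.01675167 242.76584899 176.52441126] [ 1.9 -0.  -1.2  0.7 -0.   0.4 -0.3]
1976 [455.7 215.9  28.9] [425.48829198 185.71125346 112.01005317] [486.78494807 245.78575665 118.43212192]
3277 [455.5 216.   29. ] [425.43417547 186.93353192 100.00159943] [485.76770322 245.69648785 111.9971218 ]
dpos m [0.005, -0.0138, -0.0115] rotvec [-0.0003, 0.0028, -0.021]
[318.55 649.81 512.63 330.37 -47.75  26.09  -1.89]
[[-45.4   7.5   0.6]
 [ -2.4  -3.7  -0.3]
 [  0.3   2.2  -0.7]
 [  0.2   1.9  -0.7]
 [  0.2   1.9  -0.7]
 [ -1.2  -3.8   1.6]]
```

{"fn": "apply_moves", "kwargs": {"plan": [{"delta_pos":[0.0,-0.012,-0.01],"angular":[0,0.003,-0.021],"claw":100},{"delta_pos":[0.015,-0.018,-0.035],"angular":[0,0.003,-0.021],"claw":100},{"delta_pos":[0.034,-0.025,-0.058],"angular":[0,0.003,-0.021],"claw":100},{"delta_pos":[0.047,-0.03,-0.073],"angular":[0,0.003,-0.021],"claw":100},{"delta_pos":[0.047,-0.03,-0.073],"angular":[0,0.003,-0.021],"claw":100}]}}

```text
t: 5.03
tool_pos: [463.4, 209.6, 101.9]
tcp_rot: [138.2, 0.1, 69.6]
force: [-0.1, -0.3, -0.3]
opening: 1.006
```

```bash
python3 - <<'E'
from h import *
s=robot.sense(); print(s["q"].round(2),s["qd"].round(1),s["tool_pos"],s["tcp_rot"]); 
delta(Rt(42,-20),[463.1,213.3,100.5])
E
python3 fit.py
```

```text
[-13.95  47.59 -54.15 139.79  96.85  77.02 -74.59] [-0.8 -1.8 -2.4  0.1 -0.7 -0.1  0. ] [463.40952374 209.64590263 101.93098507] [1.38172873e+02 8.62594785e-02 6.95944584e+01]
dpos m [-0.0003, 0.0037, -0.0014] rotvec [0.0004, -0.0034, 0.0071]
[316.16 650.06 505.28 327.49 -47.27  31.01  -9.68]
[[-45.5   7.    1.4]
 [ -3.   -3.7   0.2]
 [  0.3   2.2  -1.5]
 [  0.2   1.9  -1.5]
 [  0.2   1.9  -1.5]
 [ -0.6  -3.6  -0.5]
 [  0.2   1.2   3.5]]
```

Correct by 3.7 mm in y, then close gently.

{"fn": "apply_moves", "kwargs": {"plan": [{"delta_pos":[0,0.004,-0.001],"angular":[0,0,0],"claw":100},{"delta_pos":[0,0.004,-0.001],"angular":[0,0,0],"claw":80},{"delta_pos":[0,0.004,-0.001],"angular":[0,0,0],"claw":60},{"delta_pos":[0,0.004,-0.001],"angular":[0,0,0],"claw":55},{"delta_pos":[0,0.004,-0.001],"angular":[0,0,0],"claw":55},{"delta_pos":[0,0.004,-0.001],"angular":[0,0,0],"claw":55}], "squeeze": 30}}

```text
t: 5.78
tool_pos: [464.0, 216.6, 103.3]
tcp_rot: [138.0, -0.2, 69.8]
force: [-1.9, -0.9, 6.1]
opening: 0.688
```

```bash
python3 - <<'E'
from m import *
s=robot.sense(); print(s["q"].round(2),s["tool_pos"],s["tcp_rot"],s["force"],s["opening"])
p=robot.camera("side"); w=pts(p); x,y,z=np.moveaxis(w,-1,0)
m=(z>105)&(z<126)&(abs(x-457)<33)&(abs(y-216)<36); P=w[m]; print(len(P),P[:,2].max())
q=robot.camera("wrist"); cv2.imwrite("pics/w3.png",np.hstack([cv2.resize(q["color"],(400,300)),cv2.resize(p["color"][250:400,280:480],(400,300))]))
E
```

```text
[-14.46  47.63 -54.29 139.34  96.7   77.29 -74.57] [464.00124421 216.61039898 103.31985121] [137.95980121  -0.17841403  69.7827663 ] [-1.86948645 -0.90305859  6.11072549] 0.6878997338930192
231 125.92454425527603
```

View pics/w3.png

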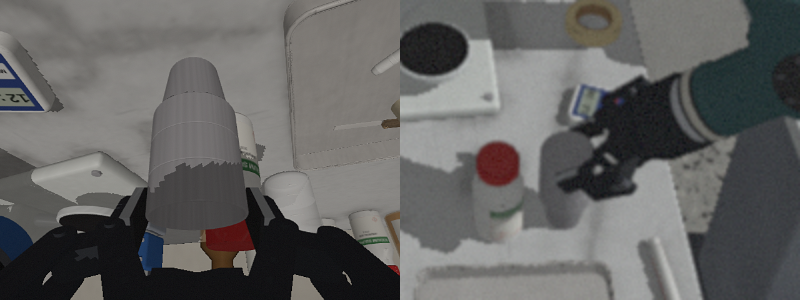

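{"fn": "apply_moves", "kwargs": {"plan": [{"delta_pos":[0,0,0.005],"angular":[0,0,0],"claw":55},{"delta_pos":[0,0,0.012],"angular":[0,0,0],"claw":55},{"delta_pos":[0,0,0.022],"angular":[0,0,0],"claw":55},{"delta_pos":[0,0,0.034],"angular":[0,0,0],"claw":55},{"delta_pos":[0,0,0.046],"angular":[0,0,0],"claw":55},{"delta_pos":[0,0,0.058],"angular":[0,0,0],"claw":55},{"delta_pos":[0,0,0.065],"angular":[0,0,0],"claw":55},{"delta_pos":[0,0,0.065],"angular":[0,0,0],"claw":55}]}}

```text
t: 6.88
tool_pos: [463.8, 216.5, 168.2]
tcp_rot: [138.0, -0.2, 69.7]
force: [0.6, -0.3, -1.4]
opening: 0.686
```

```bash
python3 - <<'E'
from m import *
s=robot.sense(); print(s["q"].round(2),s["qd"].round(1),s["tool_pos"],s["tcp_rot"],s["force"],s["opening"])
q=robot.camera("wrist"); np.save("pics/w4.npy",q,allow_pickle=True); w=pts(q); p=robot.camera("side")
x,y,z=np.moveaxis(w,-1,0)
for zl,zh in [(78,92),(65,78),(30,40),(166,180)]:
    m=(z>zl)&(z<zh)&(abs(x-457)<45)&(abs(y-217)<45); P=w[m]; print(zl,len(P),circ(P[:,:2]).round(1) if len(P)>10 else 0)
cv2.imwrite("pics/w4.png",np.hstack([cv2.resize(q["color"],(400,300)),cv2.resize(p["color"][250:400,280:480],(400,300))]))
E
python3 fit.py
```

```text
[-10.62  38.76 -58.51 137.84  89.45  73.25 -65.91] [-0.3  1.2  0.6  0.3  0.2  0.1 -0.4] [463.78931839 216.46142232 168.18548373] [138.04410147  -0.19070132  69.74679154] [ 0.58454925 -0.31923    -1.42098111] 0.6863304852259536
78 3571 [455.3 216.7  28.8]
65 4241 [454.2 217.   27.8]
30 484 [454.2 216.8  22.6]
166 12324 [457.8 218.3  29.2]
[316.22 649.9  504.85 327.34 -47.38  31.48 -10.38]
[[-45.5   6.9   1.4]
 [ -3.   -3.7   0.2]
 [  0.2   2.2  -1.6]
 [  0.1   1.9  -1.6]
 [  0.1   1.9  -1.6]
 [ -0.7  -3.7  -0.8]
 [  0.1   1.1   3.2]
 [  0.6   0.4   1.1]]
```

View pics/w4.png

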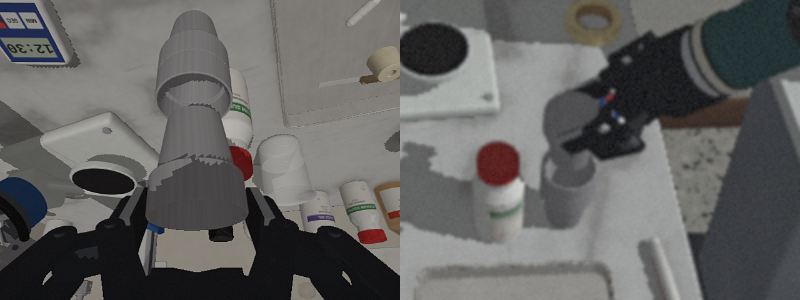

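```bash
python3 - <<'E'
from m import *
w=pts(np.load("pics/w4.npy",allow_pickle=True).item())
x,y,z=np.moveaxis(w,-1,0)
m=(abs(x-458)<40)&(abs(y-218)<40)&(z>140); P=w[m]
for a in range(112,190,6):
    k=(w[...,2]>a)&(w[...,2]<a+6)&(abs(x-458)<40)&(abs(y-218)<40); 
    if k.sum()>20: print(a,k.sum(),circ(w[k][:,:2]).round(1))
delta(Rt(50,-20),[520,90,150])
delta(Rt(50,-20),[580,10,131])
E
```

```text
112 764 [457.9 216.5  20.5]
118 883 [458.1 216.6  21.3]
124 976 [458.1 216.8  22.1]
130 1103 [458.3 217.   22.9]
136 1212 [458.3 217.1  23.6]
142 1366 [458.3 217.3  24.4]
148 1474 [458.3 217.5  25.1]
154 1088 [459.6 217.5  30.3]
160 3230 [457.7 218.   29.1]
166 4667 [457.6 218.1  29.1]
172 5609 [457.6 218.2  29.2]
178 4580 [457.7 218.3  29.2]
184 1322 [440.5 223.6  31.9]
dpos m [0.0565, -0.1262, -0.0173] rotvec [-0.0506, -0.1321, 0.0042]
dpos m [0.1165, -0.2062, -0.0363] rotvec [-0.0506, -0.1321, 0.0042]
```

{"fn": "apply_moves", "kwargs": {"plan": [{"delta_pos":[0.0,-0.06,0.0],"angular":[-0.0506,-0.1321,0.0042],"claw":55},{"delta_pos":[0.02,-0.1,0.0],"angular":[-0.0506,-0.1321,0.0042],"claw":55},{"delta_pos":[0.045,-0.13,-0.01],"angular":[-0.0506,-0.1321,0.0042],"claw":55},{"delta_pos":[0.075,-0.165,-0.025],"angular":[-0.0506,-0.1321,0.0042],"claw":55},{"delta_pos":[0.1,-0.19,-0.036],"angular":[-0.0506,-0.1321,0.0042],"claw":55},{"delta_pos":[0.1,-0.19,-0.036],"angular":[-0.0506,-0.1321,0.0042],"claw":55},{"delta_pos":[0.1,-0.19,-0.036],"angular":[-0.0506,-0.1321,0.0042],"claw":55},{"delta_pos":[0.1,-0.19,-0.036],"angular":[-0.0506,-0.1321,0.0042],"claw":55}]}}

```text
t: 7.98
tool_pos: [563.7, 28.2, 132.1]
tcp_rot: [129.9, -0.1, 70.2]
force: [0.2, -0.3, -0.4]
opening: 0.692
```

```bash
python3 - <<'E'
from m import *
s=robot.sense(); print(s["q"].round(2),s["qd"].round(1),s["tool_pos"],s["tcp_rot"],s["force"],s["opening"])
p=robot.camera("wrist"); np.save("pics/w5.npy",p,allow_pickle=True); cv2.imwrite("pics/w5.png",p["color"]); w=pts(p)
x,y,z=np.moveaxis(w,-1,0); col=p["color"].astype(int)
m=(col.max(-1)<60)&(z>55)&(z<80)&(abs(x-603)<70)&(abs(y-13)<70); P=w[m]
print(len(P),np.percentile(P[:,2],[5,50,95]),P.min(0),P.max(0))
h=cv2.convexHull(P[:,:2].astype(np.float32))[:,0]; print(circ(h))
m=(z>62)&(z<72)&(abs(x-603)<55)&(abs(y-13)<55); print(w[m].min(0),w[m].max(0))
delta(Rt(50,-20),[608.7,10.2,130])
E
```

```text
[ 23.23  58.99 -71.83 143.55 117.79  93.47 -53.2 ] [-0.3 -0.3 -0.   0.  -0.  -0.   0.2] [563.73599375  28.22131276 132.06878944] [ 1.29946620e+02 -7.59366866e-02  7.01635162e+01] [ 0.23497733 -0.28364957 -0.43816981] 0.6916336350435145
3695 [64.36060641 65.47575588 66.06813082] [544.95824647 -34.05172852  62.84905063] [642.47157855  58.12675077  78.14865058]
[601.74107076  12.63771294  46.00658066]
[552.44873094 -36.99823316  62.00151363] [642.47157855  62.0660108   66.74651778]
dpos m [0.045, -0.018, -0.0021] rotvec [-0.0008, 0.0014, -0.003]
```

View pics/w5.png

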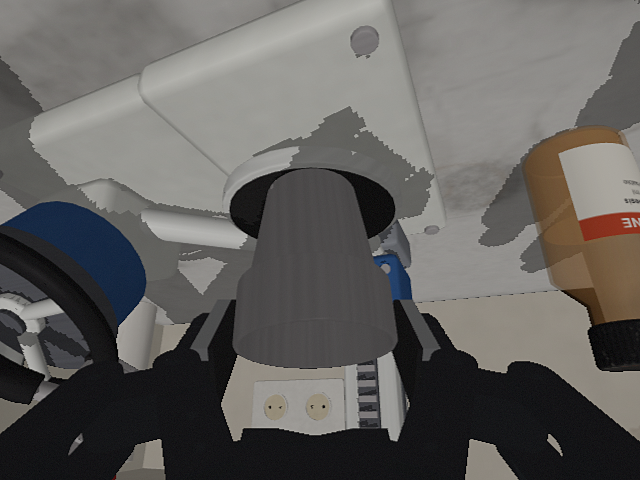

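{"fn": "apply_moves", "kwargs": {"plan": [{"delta_pos":[0.022,-0.009,-0.001],"angular":[0,0,0],"claw":55},{"delta_pos":[0.045,-0.018,-0.001],"angular":[0,0,0],"claw":55},{"delta_pos":[0.045,-0.018,-0.002],"angular":[0,0,0],"claw":55},{"delta_pos":[0.045,-0.018,-0.004],"angular":[0,0,0],"claw":55},{"delta_pos":[0.045,-0.018,-0.006],"angular":[0,0,0],"claw":55}]}}

```text
t: 8.65
tool_pos: [607.9, 9.4, 125.3]
tcp_rot: [130.0, -0.0, 70.2]
force: [-0.0, 0.1, -1.2]
opening: 0.691
```

```bash
python3 - <<'E'
from m import *
s=robot.sense(); print(s["q"].round(2),s["qd"].round(1),s["tool_pos"],s["tcp_rot"],s["force"],s["opening"])
E
```

```text
[ 27.58  59.64 -70.08 138.95 122.08  88.57 -46.81] [-0.7  2.   1.7  0.1  2.   1.1 -0.8] [607.85447331   9.43863071 125.34355386] [ 1.30012546e+02 -2.60423924e-03  7.01581782e+01] [-0.01364699  0.13499794 -1.160262  ] 0.6909959998454309
```

{"fn": "apply_moves", "kwargs": {"plan": [{"delta_pos":[0,0,-0.002],"angular":[0,0,0],"claw":55},{"delta_pos":[0,0,-0.004],"angular":[0,0,0],"claw":55},{"delta_pos":[0,0,-0.005],"angular":[0,0,0],"claw":55},{"delta_pos":[0,0,-0.005],"angular":[0,0,0],"claw":55}], "squeeze": 20}}

```text
t: 9.15
tool_pos: [610.4, 8.5, 123.6]
tcp_rot: [129.5, -0.1, 70.0]
force: [-1.1, -1.1, 9.5]
opening: 0.686
```

```bash
cat > cup.py <<'E'
from m import *
s=robot.sense(); print(s["q"].round(2),s["tool_pos"],s["tcp_rot"],s["force"],s["opening"])
p=robot.camera("wrist"); w=pts(p); x,y,z=np.moveaxis(w,-1,0)
for a in range(68,140,8):
    k=(z>a)&(z<a+8)&(np.hypot(x-602,y-13)<40)&(p["color"].max(-1)>60)
    if k.sum()>40: print(a,k.sum(),circ(w[k][:,:2]).round(1))
E
python3 cup.py
```

```text
[ 27.42  60.12 -69.74 138.86 122.84  89.25 -47.09] [610.4065573    8.5289433  123.64865212] [ 1.29480217e+02 -7.80897776e-02  6.99878549e+01] [-1.11722092 -1.1453642   9.54198472] 0.6855739760767628
68 1244 [608.7   7.3  20.5]
76 1420 [608.    7.8  21.6]
84 1639 [607.4   8.3  22.7]
92 1907 [606.8   8.8  23.8]
100 2170 [606.    9.4  24.7]
108 2283 [605.8   9.8  29.8]
116 3877 [604.6  10.4  29.4]
124 6436 [603.6  10.9  29.2]
132 4260 [603.2  11.3  29. ]
```

{"fn": "apply_moves", "kwargs": {"plan": [{"delta_pos":[0,0,0.004],"angular":[0,0,0],"claw":55},{"delta_pos":[-0.007,0.005,0.004],"angular":[0,0,0],"claw":55},{"delta_pos":[-0.007,0.005,0.002],"angular":[0,0,0],"claw":55},{"delta_pos":[-0.007,0.005,0.002],"angular":[0,0,0],"claw":55}]}}

```text
t: 9.7
tool_pos: [602.5, 13.5, 123.9]
tcp_rot: [129.7, -0.0, 70.0]
force: [-1.1, -1.6, 6.6]
opening: 0.69
```

```bash
python3 cup.py
```

```text
[ 26.39  59.7  -69.63 139.58 121.92  89.61 -48.35] [602.45585769  13.51031443 123.87966431] [ 1.29710384e+02 -1.29945800e-02  7.00189550e+01] [-1.08686184 -1.62493942  6.60314941] 0.690157086691155
68 1201 [601.5  12.1  20.4]
76 1376 [600.8  12.6  21.6]
84 1601 [600.   13.1  22.6]
92 1840 [599.2  13.7  23.7]
100 2105 [598.4  14.3  24.7]
108 2271 [598.1  14.7  29.8]
116 3914 [596.7  15.3  29.3]
124 6143 [595.8  15.8  29.1]
132 4197 [595.3  16.3  28.9]
```

{"fn": "apply_moves", "kwargs": {"plan": [{"delta_pos":[0,0,0],"angular":[0,0,0],"claw":75},{"delta_pos":[0,0,0],"angular":[0,0,0],"claw":100},{"delta_pos":[0,0,0],"angular":[0,0,0],"claw":100},{"delta_pos":[-0.011,0.004,0.009],"angular":[0,0,0],"claw":100},{"delta_pos":[-0.029,0.01,0.026],"angular":[0,0,0],"claw":100},{"delta_pos":[-0.046,0.017,0.041],"angular":[0,0,0],"claw":100},{"delta_pos":[-0.062,0.022,0.055],"angular":[0,0,0],"claw":100},{"delta_pos":[-0.062,0.022,0.055],"angular":[0,0,0],"claw":100}]}}

```text
t: 10.75
tool_pos: [548.1, 39.3, 181.6]
tcp_rot: [130.1, 0.2, 69.9]
force: [-0.1, -1.0, -0.6]
opening: 1.001
```

```bash
python3 cup.py; python3 - <<'E'
from m import *
p=robot.camera("top"); t=p["color"][110:330,180:480]; cv2.imwrite("pics/t2.png",cv2.resize(t,(800,587),interpolation=3))
w=pts(p);x,y,z=np.moveaxis(w,-1,0); k=(z>125)&(z<145)&(np.hypot(x-602,y-13)<45); print(k.sum(),circ(w[k][:,:2]))
E
```

```text
[ 22.05  48.72 -72.59 143.69 110.31  86.1  -54.21] [548.10491859  39.32396478 181.5889124 ] [130.05697886   0.15516814  69.92697888] [-0.07597803 -1.01112857 -0.63948976] 1.000783945146531
68 586 [602.1  10.8  20.8]
76 652 [602.3  10.8  22.1]
84 712 [602.3  10.8  23.1]
92 812 [602.2  10.8  24.1]
100 838 [602.2  10.9  25.1]
108 1211 [601.3  11.2  28.9]
116 2159 [601.4  11.2  29. ]
124 2435 [601.4  11.2  29. ]
132 1049 [601.4  11.2  28.9]
55 [601.01928963  10.8751428   28.91387387]
```

View pics/t2.png

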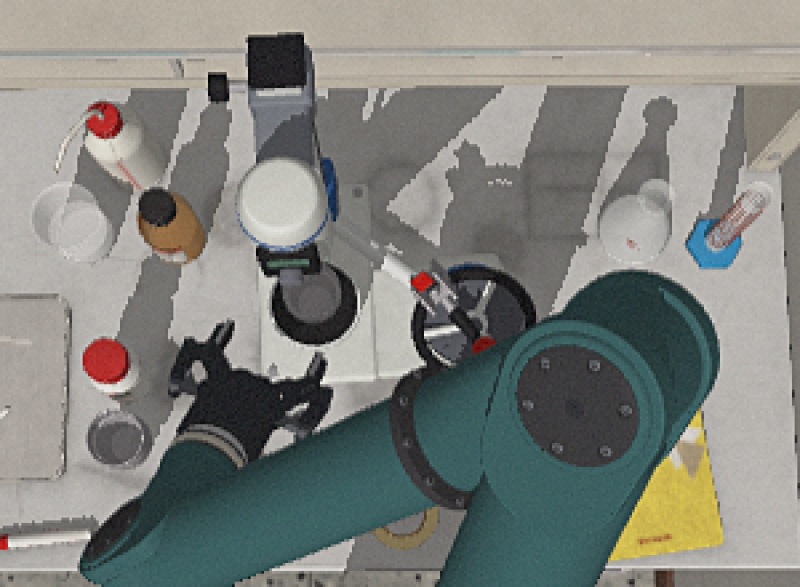

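```bash
cat > kin.py <<'E'
import numpy as np, itertools
from scipy.optimize import least_squares
from scipy.spatial.transform import Rotation as R
D=[([-82.134,33.926,2.766,92.237,-1.909,54.014,-1.931],[165.62,704.97,230.13],[180,.13,76.78]),
([-9.82,34.92,-66.05,143.41,92.92,66.19,-53.04],[403.2,259.1,180.9],[141.88,3.03,92.80]),
([-16.88,38.01,-60.98,139.24,84.41,75.77,-69.67],[415.98,243.54,176.45],[137.85,-.066,71.26]),
([23.23,58.99,-71.83,143.55,117.79,93.47,-53.2],[563.74,28.22,132.07],[129.95,-.076,70.16]),
([27.58,59.64,-70.08,138.95,122.08,88.57,-46.81],[607.85,9.44,125.34],[130.01,0,70.16]),
([26.39,59.7,-69.63,139.58,121.92,89.61,-48.35],[602.46,13.51,123.88],[129.71,0,70.02]),
([-10.62,38.76,-58.51,137.84,89.45,73.25,-65.91],[463.79,216.46,168.19],[138.04,-.19,69.75]),
([-14.46,47.63,-54.29,139.34,96.7,77.29,-74.57],[464,216.61,103.32],[137.96,-.18,69.78])]
rz=lambda t:R.from_euler('z',t,degrees=True).as_matrix(); ry=lambda t:R.from_euler('y',t,degrees=True).as_matrix()
def fk(q,p,s=None):
    h,y0,a,y1,L1,a2,y2,L2,b,y3,L3=p
    M=rz(-q[0]); T=np.array([0,0,h])+M@[0,y0,0]
    M=M@ry(q[1])@rz(-q[2]); T=T+M@[a,y1,L1]
    M=M@ry(q[3])@rz(-q[4]); T=T+M@[a2,y2,L2]
    M=M@ry(q[5]); T=T+M@[b,y3,0]
    M=M@rz(-q[6]+180); T=T+M@[0,0,L3]
    return T,M
E
cat > fit.py <<'E'
from kin import *
import json,os
from station import robot
S=json.load(open("samp.json"))
s=robot.sense(); S.append([list(map(float,s["q"])),list(map(float,s["tool_pos"])),list(map(float,s["tcp_rot"]))]); json.dump(S,open("samp.json","w"))
DD=D+[tuple(d) for d in S]
v0=np.array([365,0,20,0,395,-20,0,385,100,0,330.])
def f(v):
    o=[fk(q,v)[0]-x for q,x,r in DD]
    return np.r_[np.ravel(o),(v-v0)*.003]
best=min((least_squares(f,v0*k) for k in (1,)),key=lambda r:r.cost); json.dump(list(best.x),open("p.json","w"))
print(best.x.round(1)); print(best.fun[:-11].reshape(-1,3).round(1)[:8], [np.abs(fk(q,best.x)[1]-R.from_euler('xyz',r,degrees=True).as_matrix()).max().round(3) for q,x,r in DD])
E
python3 fit.py
```

```text
[ 2.947e+02 -2.100e+01  1.000e-01 -2.390e+01  6.237e+02 -0.000e+00
 -2.000e-01  4.644e+02 -1.000e-01 -2.000e-01  3.089e+02]
[[ 0.  -0.   0. ]
 [ 0.  -0.  -0. ]
 [-0.   0.   0. ]
 [ 0.  -0.   0. ]
 [-0.   0.  -0. ]
 [-0.  -0.  -0. ]
 [-0.  -0.   0. ]
 [-0.   0.1 -0. ]] [np.float64(0.0), np.float64(0.0), np.float64(0.0), np.float64(0.0), np.float64(0.0), np.float64(0.0), np.float64(0.0), np.float64(0.0), np.float64(0.0), np.float64(0.0), np.float64(0.0), np.float64(0.0), np.float64(0.0), np.float64(0.0)]
```

```bash
cat > geo.py <<'E'
from m import *
O=np.array([601.7,12.6,0.])
def frame(psi):
    c,s=np.cos(np.radians(psi)),np.sin(np.radians(psi)); M=np.array([[c,-s,0],[s,c,0],[0,0,1]])
    S,C=np.sin(np.radians(35)),np.cos(np.radians(35))
    return O+M@[-45,-165,120], M@[-S,0,C], M@[C,0,S], M@[0,1,0]  # hub, axis, u, v
E
cat > ik.py <<'E'
from kin import *
import json
P=json.load(open("p.json")); LO=np.array([-153.93,-27.13,-72.61,10.71,-87.88,4.46,-176.78]);HI=np.array([153.93,128.08,78.16,143.7,267.88,118.87,176.78])
def ik(x,Rm,q0,reg=.003,qr=None):
    qr=q0 if qr is None else qr
    f=lambda q:np.r_[fk(q,P)[0]-x,(fk(q,P)[1]-Rm).ravel()*300,(q-qr)*reg]
    r=least_squares(f,np.clip(q0,LO+.1,HI-.1),bounds=(LO,HI),max_nfev=80)
    return r.x,np.abs(r.fun[:12]).max(),np.minimum(r.x-LO,HI-r.x).min()
E
python3 - <<'E'
from geo import *; from ik import ik,LO,HI
for c in ["top","side"]:
    p=np.load(f"pics/{c}0.npy",allow_pickle=True).item(); w=pts(p); col=p["color"].astype(int)
    for psi0 in [4]:
        h,a,u,v=frame(psi0)
        d=w-h; hz=d@a; rr=np.linalg.norm(d-hz[...,None]*a,axis=-1)
        m=(col.max(-1)<75)&(abs(hz)<14)&(rr>42)&(rr<75); P=w[m]
        def f(s):
            h,a,u,v=frame(s[0]); d=P-h; hz=d@a; rr=np.linalg.norm(d-hz[:,None]*a,axis=1); return np.hypot(hz,rr-58)-5
        r=least_squares(f,[4],loss="soft_l1",f_scale=3); print(c,m.sum(),"psi",r.x,"rms",np.sqrt(np.mean(r.fun**2)))
    # base edges: z 20..28 points -> side edges direction
    h,a,u,v=frame(4); hsv=cv2.cvtColor(p["color"],cv2.COLOR_BGR2HSV)
    red=((hsv[...,0]<8)|(hsv[...,0]>172))&(hsv[...,1]>110)&(hsv[...,2]>60)
    d=w-h
    for nm,m in [("red",red&(np.linalg.norm(d,axis=-1)<130))]:
        for q in d[m][::6]: print(nm,(q@u).round(),(q@v).round(),(q@a).round(),end=" | ")
    print()
E
```

```text
top 529 psi [2.90704235] rms 3.6199757022505232
red 77.0 51.0 44.0 | red 74.0 46.0 45.0 | red 70.0 46.0 41.0 | red 68.0 52.0 42.0 | red 68.0 60.0 48.0 | red 65.0 44.0 43.0 | red 60.0 47.0 37.0 | red 2.0 -3.0 39.0 | red -2.0 -6.0 37.0 | red -3.0 -3.0 41.0 | red -7.0 5.0 38.0 | red -4.0 -10.0 47.0 | red -7.0 -2.0 46.0 | red -11.0 3.0 43.0 | red -11.0 -13.0 45.0 | red -12.0 -5.0 48.0 | red -16.0 0.0 44.0 | red -45.0 -4.0 -9.0 | 
side 322 psi [3.70215807] rms 4.137940804443298
red -5.0 -13.0 44.0 | red -10.0 -10.0 46.0 | red -7.0 -3.0 47.0 | red 2.0 1.0 41.0 | red -15.0 -5.0 45.0 | red -1.0 8.0 45.0 | red 73.0 59.0 44.0 | red -8.0 6.0 44.0 | red 64.0 56.0 44.0 | red 70.0 64.0 43.0 | red -12.0 3.0 35.0 | red -13.0 5.0 33.0 |
```

```bash
cat > study.py <<'E'
from geo import *; from ik import ik,LO,HI
h,a,u,v=frame(3.3); al=np.radians(38); p=np.cos(al)*u+np.sin(al)*v
def ball(th,al=al):
    p=np.cos(al)*u+np.sin(al)*v; e=np.radians(15)+th
    return h+58*p+18*a+72*(-np.cos(e)*p+np.sin(e)*a)
def tool(z,jaw):
    z=z/np.linalg.norm(z); x=jaw-(jaw@z)*z; x/=np.linalg.norm(x); return np.stack([x,np.cross(z,x),z],1)
E
python3 - <<'E'
from study import *
print("hub",h.round(1),"axis",a.round(3),"ball0",ball(0).round(1),"ball out",ball(1.26).round(1))
seeds=[np.array(s,float) for s in ([20,40,0,120,0,60,-50],[20,40,0,120,0,60,130],[-10,40,-40,120,60,60,-50],[40,40,40,120,-60,60,-50],[40,40,40,120,-60,60,130],[-10,40,-40,120,60,60,130])]
t=np.cross(a,p)
def best(x,M):
    o=[]
    for s in seeds:
        q,e,mar=ik(x,M,s,reg=.001)
        if e<1: o.append((mar,q))
    return max(o,key=lambda k:k[0]) if o else (-1,None)
# unfolding: tool in plane(p,a) by gamma
for g in (-10,0,15,30):
    z=-(np.cos(np.radians(g))*a+np.sin(np.radians(g))*p)
    for sg in (1,-1):
        M=tool(z,sg*t); print("unfold g",g,sg,[ (round(best(ball(th)+12*z,M)[0],0)) for th in (0,.7,1.35)],(lambda b:None if b[1] is None else b[1].round(0))(best(ball(1.35)+12*z,M)))
for tilt in (0,15,25,35):
    for ph in (-60,-20,20):
        z=Rt(tilt,ph)[:,2]; j=np.cross(z,a)
        if np.linalg.norm(j)<.2: j=v
        for sg in (1,-1):
            M=tool(z,sg*j); print("wind",tilt,ph,sg,[round(best(ball(1.26,k)+12*z,M)[0]) for k in np.radians([0,90,180,270])])
E
```

```text
hub [ 566.3 -154.7  120. ] axis [-0.573 -0.033  0.819] ball0 [ 538.3 -163.5  144.8] ball out [ 548.  -122.2  218.3]
unfold g -10 1 [np.float64(5.0), np.float64(5.0), np.float64(7.0)] [ 65.  34. -64. 137. 145.  18.   9.]
unfold g -10 -1 [np.float64(5.0), np.float64(5.0), np.float64(7.0)] [ 60.  30. -55. 137. 164.  16. 168.]
unfold g 0 1 [np.float64(7.0), np.float64(7.0), np.float64(10.0)] [ 58.  30. -60. 134. 110.  19.  36.]
unfold g 0 -1 [np.float64(7.0), np.float64(7.0), np.float64(3.0)] [  63.   35.  -70.  134.  104.   26. -137.]
unfold g 15 1 [np.float64(12.0), np.float64(12.0), np.float64(14.0)] [ 28.  20. -29. 129.  64.  19.  71.]
unfold g 15 -1 [np.float64(11.0), np.float64(11.0), np.float64(12.0)] [  22.   19.  -22.  129.   60.   16. -105.]
unfold g 30 1 [np.float64(18.0), np.float64(18.0), np.float64(21.0)] [ 14.  22. -20. 123.  48.  36.  82.]
unfold g 30 -1 [np.float64(17.0), np.float64(17.0), np.float64(21.0)] [ 12.  22. -18. 123.  47.  35. -97.]
wind 0 -60 1 [33, 24, 20, 29]
wind 0 -60 -1 [32, 24, 19, 28]
wind 0 -20 1 [33, 24, 20, 29]
wind 0 -20 -1 [32, 24, 19, 28]
wind 0 20 1 [33, 24, 20, 29]
wind 0 20 -1 [32, 24, 19, 28]
wind 15 -60 1 [25, 18, 12, 21]
wind 15 -60 -1 [25, 17, 12, 21]
wind 15 -20 1 [23, 15, 10, 19]
wind 15 -20 -1 [21, 14, 9, 17]
wind 15 20 1 [25, 16, 13, 22]
wind 15 20 -1 [23, 15, 11, 20]
wind 25 -60 1 [22, 15, 9, 17]
wind 25 -60 -1 [21, 14, 8, 16]
wind 25 -20 1 [14, 9, 5, 13]
wind 25 -20 -1 [14, 8, 4, 11]
wind 25 20 1 [18, 11, 9, 15]
wind 25 20 -1 [18, 6, 2, 15]
wind 35 -60 1 [17, 11, 5, 12]
wind 35 -60 -1 [17, 10, 4, 12]
wind 35 -20 1 [10, 3, -1, 7]
wind 35 -20 -1 [10, 3, -1, 7]
wind 35 20 1 [5, 7, 5, 5]
wind 35 20 -1 [3, 5, 4, 4]
```

```bash
python3 - <<'E'
from study import *
t=np.cross(a,p); g=np.radians(30); z=-(np.cos(g)*a+np.sin(g)*p); print("z",z,"t",t)
M=tool(z,t); x=ball(0)-88*z; print(x)
delta(M,x); delta(M,[500,-30,300])
s=robot.sense(); q=s["q"]
for k in np.linspace(0,1,6)[1:]:
    pass
q1,e,mar=ik(x,M,q); print(q1.round(),e,mar)
E
```

```text
z [ 0.19141294 -0.29730522 -0.93539868] t [-0.54884517  0.75767338 -0.35312892]
[ 521.41842746 -137.28960356  227.10578545]
dpos m [-0.0264, -0.1759, 0.0472] rotvec [-0.4623, 0.8439, 0.7426]
dpos m [-0.0478, -0.0686, 0.1201] rotvec [-0.4623, 0.8439, 0.7426]
[ 47.  29. -63. 124.  62.  53.  70.] 0.010133222804199704 9.681511187508484
```

{"fn": "apply_moves", "kwargs": {"plan": [{"delta_pos":[-0.02,-0.01,0.04],"angular":[-0.066,0.12,0.106],"claw":100},{"delta_pos":[-0.04,-0.04,0.08],"angular":[-0.132,0.24,0.212],"claw":100},{"delta_pos":[-0.05,-0.07,0.12],"angular":[-0.2,0.36,0.32],"claw":90},{"delta_pos":[-0.05,-0.09,0.12],"angular":[-0.264,0.48,0.424],"claw":80},{"delta_pos":[-0.045,-0.11,0.11],"angular":[-0.33,0.6,0.53],"claw":70},{"delta_pos":[-0.04,-0.135,0.1],"angular":[-0.396,0.72,0.636],"claw":70},{"delta_pos":[-0.03,-0.16,0.08],"angular":[-0.462,0.844,0.743],"claw":70},{"delta_pos":[-0.026,-0.176,0.05],"angular":[-0.462,0.844,0.743],"claw":70}]}}

```text
t: 11.85
tool_pos: [521.9, -141.2, 228.4]
tcp_rot: [175.9, 21.3, 119.5]
force: [0.6, -0.2, 0.4]
opening: 0.7
```

```bash
python3 - <<'E'
from study import *
s=robot.sense(); print(s["q"].round(1),s["qd"].round(1),s["tool_pos"],s["tcp_rot"],s["force"])
t=np.cross(a,p); g=np.radians(30); z=-(np.cos(g)*a+np.sin(g)*p); delta(tool(z,t),ball(0)-88*z)
E
```

```text
[ 51.9  30.3 -67.9 125.9  66.4  52.2  61.7] [-25.7  43.8  16.3 -14.9   2.7  47.3  74.3] [ 521.93719619 -141.19090907  228.41883405] [175.94177936  21.2917478  119.48072066] [ 0.55093987 -0.19503053  0.42786049]
dpos m [-0.0005, 0.0039, -0.0013] rotvec [-0.0365, 0.0767, 0.08]
```

{"fn": "apply_moves", "kwargs": {"plan": [{"delta_pos":[0,0,0],"angular":[0,0,0],"claw":70},{"delta_pos":[0,0,0],"angular":[0,0,0],"claw":70},{"delta_pos":[0,0,0],"angular":[0,0,0],"claw":70}]}}

```text
t: 12.22
tool_pos: [521.6, -136.5, 230.6]
tcp_rot: [175.5, 21.4, 119.5]
force: [-0.4, 0.1, -0.8]
opening: 0.698
```

```bash
python3 - <<'E'
from study import *
s=robot.sense(); print(s["q"].round(1),s["qd"].round(1),s["tool_pos"],s["tcp_rot"])
t=np.cross(a,p); g=np.radians(30); z=-(np.cos(g)*a+np.sin(g)*p); delta(tool(z,t),ball(0)-88*z)
pc=robot.camera("wrist"); np.save("pics/w6.npy",pc,allow_pickle=True); cv2.imwrite("pics/w6.png",pc["color"]); w=pts(pc); np.save("pics/w6w.npy",w)
col=pc["color"].astype(int); hsv=cv2.cvtColor(pc["color"],cv2.COLOR_BGR2HSV)
d=w-h; hz=d@a; rr=np.linalg.norm(d-hz[...,None]*a,axis=-1)
m=(col.max(-1)<75)&(abs(hz)<14)&(rr>42)&(rr<75); P=w[m]
def f(s):
    h,a,u,v=frame(s[0]); d=P-h-[s[1],s[2],0]; hz=d@a; rr=np.linalg.norm(d-hz[:,None]*a,axis=1); return np.hypot(hz,rr-58)-6.5
r=least_squares(f,[3.3,0,0],loss="soft_l1",f_scale=2); print(m.sum(),r.x,np.sqrt(np.mean(r.fun**2)))
red=((hsv[...,0]<8)|(hsv[...,0]>172))&(hsv[...,1]>110)&(hsv[...,2]>50)&(np.linalg.norm(d,axis=-1)<140)
L,n=label(red)
for i in range(1,n+1):
    k=L==i
    if k.sum()<60: continue
    vv,uu=np.nonzero(k); Q=w[k]; Q=Q[~np.isnan(Q[:,0])]
    fb=lambda c:np.linalg.norm(Q-c,axis=1)-12.5
    c=least_squares(fb,np.median(Q,0)-[0,0,10],loss="soft_l1").x
    e=np.median(Q,0)-h; print(k.sum(),uu.mean(),vv.mean(),"med uva",(e@u).round(1),(e@v).round(1),(e@a).round(1),"sphere",c.round(1),[((c-h)@b).round(1) for b in (u,v,a)],np.std(fb(c)))
E
```

```text
[ 51.8  29.9 -68.2 126.1  66.3  51.9  61.3] [-0.1 -0.3  0.4 -0.3  0.   0.2  0.3] [ 521.59292943 -136.53331326  230.57422868] [175.54148115  21.39667848 119.49727744]
dpos m [-0.0002, -0.0008, -0.0035] rotvec [-0.0385, 0.0831, 0.0771]
9024 [ 2.4215637   4.49341369 -1.7550846 ] 2.3741367711105834
1231 317.5808285946385 239.51665312753858 med uva -8.0 -6.5 43.2 sphere [ 540.1 -164.2  142.2] [np.float64(-9.1), np.float64(-8.0), np.float64(33.5)] 3.045774345318273
1080 329.1685185185185 411.55462962962963 med uva 69.6 51.8 43.0 sphere [603.3 -98.7 188.5] [np.float64(72.2), np.float64(53.8), np.float64(33.0)] 1.2321901782980942
```

View pics/w6.png

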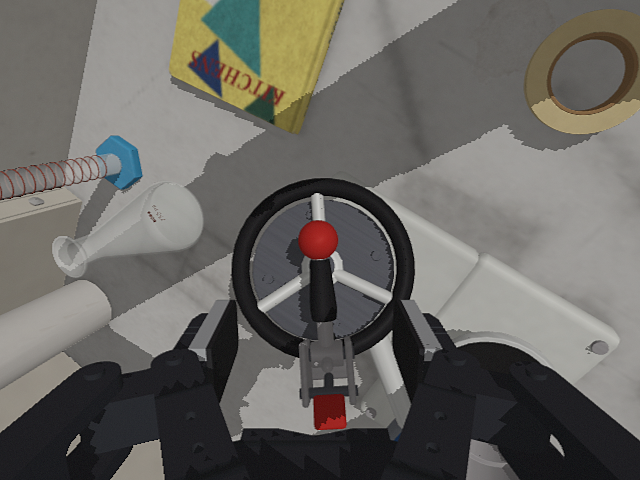

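{"fn": "apply_moves", "kwargs": {"plan": [{"delta_pos":[0.004,-0.006,-0.02],"angular":[-0.038,0.083,0.077],"claw":70},{"delta_pos":[0.01,-0.016,-0.05],"angular":[-0.038,0.083,0.077],"claw":65},{"delta_pos":[0.015,-0.024,-0.075],"angular":[-0.038,0.083,0.077],"claw":60},{"delta_pos":[0.0196,-0.0305,-0.0965],"angular":[-0.038,0.083,0.077],"claw":60},{"delta_pos":[0.0196,-0.0305,-0.0965],"angular":[-0.038,0.083,0.077],"claw":60},{"delta_pos":[0.0196,-0.0305,-0.0965],"angular":[-0.038,0.083,0.077],"claw":60}]}}

```text
t: 13.02
tool_pos: [542.1, -167.4, 134.5]
tcp_rot: [-178.9, 20.6, 125.9]
force: [-0.1, 0.2, 0.0]
opening: 0.597
```

```bash
python3 - <<'E'
from study import *
s=robot.sense(); print(s["q"].round(1),s["qd"].round(1),s["tool_pos"],s["tcp_rot"],s["force"])
pc=robot.camera("wrist"); cv2.imwrite("pics/w7.png",pc["color"]); hsv=cv2.cvtColor(pc["color"],cv2.COLOR_BGR2HSV)
red=((hsv[...,0]<8)|(hsv[...,0]>172))&(hsv[...,1]>110)&(hsv[...,2]>50)
L,n=label(red); T=np.array(pc["T_tool_cam"]); Rm=R.from_euler('xyz',s["tcp_rot"],degrees=True).as_matrix()
for i in range(1,n+1):
    k=L==i
    if k.sum()<200: continue
    vv,uu=np.nonzero(k); rad=(uu.max()-uu.min()+1)/2; D=pc["fx"]*12.5/rad
    c=np.array([(uu.mean()-pc["cx"])/pc["fx"]*D,(vv.mean()-pc["cy"])/pc["fy"]*D,D]); ct=T[:3,:3]@c+T[:3,3]
    print(k.sum(),uu.mean(),vv.mean(),rad,"tool",ct.round(1),"world",(Rm@ct+s["tool_pos"]).round(1))
print(ball(0))
E
```

```text
[ 45.8  40.9 -59.7 125.6  77.9  53.9  59.4] [ 0.1 -0.4 -0.5 -0.2  0.1  0.1 -0. ] [ 542.08986754 -167.38335016  134.47441199] [-178.9382414    20.64793796  125.85547648] [-0.08692077  0.1529374   0.02704468]
3548 318.18432919954904 328.1333145434047 33.5 tool [ 1.4  0.3 -9.3] world [ 539.8 -163.4  142.7]
[ 538.26276607 -163.45246333  144.79070163]
```

{"fn": "apply_moves", "kwargs": {"plan": [{"delta_pos":[0,0,0],"angular":[0,0,0],"claw":40},{"delta_pos":[0,0,0],"angular":[0,0,0],"claw":20},{"delta_pos":[0,0,0],"angular":[0,0,0],"claw":20},{"delta_pos":[0,0,0],"angular":[0,0,0],"claw":20}], "squeeze": 40}}

```text
t: 13.58
tool_pos: [541.8, -167.1, 133.1]
tcp_rot: [-178.9, 20.5, 125.9]
force: [-0.0, 2.6, -0.7]
opening: 0.263
```

```bash
python3 - <<'E'
from study import *
s=robot.sense(); print(s["tool_pos"],s["force"],s["opening"])
al=np.radians(37); p=np.cos(al)*u+np.sin(al)*v; t=np.cross(a,p); z=R.from_euler('xyz',s["tcp_rot"],degrees=True).as_matrix()[:,2]
b0=ball(0,al); print(z,"b0",b0)
for th in (-.05,0,.15,.35,.6,.8,1.0,1.2,1.3,1.36,1.40): print(th,((ball(th,al)-b0)/1000).round(4).tolist())
E
```

```text
[ 541.82687507 -167.05640607  133.12743815] [-0.04775514  2.626011   -0.71306411] 0.26343307096602925
[ 0.19017483 -0.29487439 -0.93642011] b0 [ 538.15323541 -163.29863301  144.72033502]
-0.05 [0.0015, -0.0004, -0.0033]
0 [0.0, 0.0, 0.0]
0.15 [-0.0036, 0.0019, 0.01]
0.35 [-0.0064, 0.006, 0.0235]
0.6 [-0.0066, 0.0133, 0.0399]
0.8 [-0.004, 0.0205, 0.052]
1.0 [0.0009, 0.0288, 0.0627]
1.2 [0.0079, 0.0377, 0.0716]
1.3 [0.0121, 0.0422, 0.0753]
1.36 [0.0148, 0.045, 0.0772]
1.4 [0.0167, 0.0468, 0.0783]
```

{"fn": "apply_moves", "kwargs": {"plan": [{"delta_pos":[-0.0045,0.002,0.012],"angular":[0,0,0],"claw":20},{"delta_pos":[-0.0073,0.0063,0.0255],"angular":[0,0,0],"claw":20},{"delta_pos":[-0.0075,0.0136,0.0419],"angular":[0,0,0],"claw":20},{"delta_pos":[-0.0049,0.0208,0.054],"angular":[0,0,0],"claw":20},{"delta_pos":[0.0,0.0291,0.0647],"angular":[0,0,0],"claw":20},{"delta_pos":[0.007,0.038,0.0736],"angular":[0,0,0],"claw":20},{"delta_pos":[0.0139,0.0453,0.079],"angular":[0,0,0],"claw":20},{"delta_pos":[0.0158,0.0471,0.0803],"angular":[0,0,0],"claw":20}]}}

```text
t: 14.58
tool_pos: [557.4, -120.8, 214.0]
tcp_rot: [-178.7, 20.6, 125.9]
force: [-4.6, 1.5, 1.7]
opening: 0.258
```

{"fn": "apply_moves", "kwargs": {"plan": [{"delta_pos":[0,0,0],"angular":[0,0,0],"claw":20},{"delta_pos":[0,0,0],"angular":[0,0,0],"claw":20}]}}

```text
t: 14.82
tool_pos: [556.6, -121.5, 213.5]
tcp_rot: [-178.7, 20.6, 125.8]
force: [-5.3, 2.4, 1.7]
opening: 0.259
```

```bash
python3 - <<'E'
from study import *
s=robot.sense(); print(s["q"].round(1),s["tool_pos"],s["force"],s["opening"])
pc=robot.camera("wrist"); t=robot.camera("side"); cv2.imwrite("pics/w8.png",np.hstack([cv2.resize(pc["color"],(400,300)),cv2.resize(t["color"][150:300,220:420],(400,300),interpolation=3)]))
E
```

```text
[ 44.8  34.9 -65.3 121.   65.6  58.4  66.5] [ 556.63485287 -121.52958333  213.52239589] [-5.28610517  2.38673438  1.67514027] 0.2585825146283351
```

View pics/w8.png

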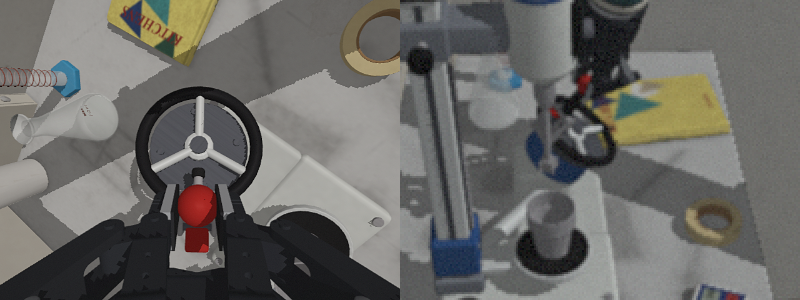

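{"fn": "apply_moves", "kwargs": {"plan": [{"delta_pos":[0.002,0.0015,0.0007],"angular":[0,0,0],"claw":20},{"delta_pos":[0.002,0.0015,0.0007],"angular":[0,0,0],"claw":20},{"delta_pos":[-0.003,-0.003,-0.002],"angular":[0,0,0],"claw":20},{"delta_pos":[-0.0064,-0.0067,-0.004],"angular":[0,0,0],"claw":20},{"delta_pos":[-0.0064,-0.0067,-0.004],"angular":[0,0,0],"claw":20}]}}

```text
t: 15.55
tool_pos: [550.9, -127.6, 209.3]
tcp_rot: [-178.8, 20.6, 125.8]
force: [-3.8, 3.7, -0.1]
opening: 0.264
```

{"fn": "apply_moves", "kwargs": {"plan": [{"delta_pos":[-0.003,-0.003,-0.002],"angular":[0,0,0],"claw":20},{"delta_pos":[-0.003,-0.003,-0.002],"angular":[0,0,0],"claw":20}]}}

```text
t: 15.8
tool_pos: [549.3, -129.4, 207.8]
tcp_rot: [-179.0, 20.6, 125.9]
force: [-1.1, 5.4, -0.3]
opening: 0.26
```

```bash
python3 - <<'E'
from study import *
s=robot.sense(); print(s["q"].round(1),s["tool_pos"],s["force"],s["force"]@p)
z=R.from_euler('xyz',s["tcp_rot"],degrees=True).as_matrix()[:,2]; b=s["tool_pos"]-10*z; d=b-h; print("ball",b,"uva",d@u,d@v,d@a)
for th in (1.1,1.2,1.26,1.3): d=ball(th,np.radians(37))-h; print(th,d@u,d@v,d@a)
E
```

```text
[ 46.   34.8 -65.2 122.2  66.6  57.   66.2] [ 549.28106295 -129.41933083  207.79923783] [-1.14729402  5.35097893 -0.28173995] 2.6617254931958136
ball [ 547.36119094 -126.47638789  217.16156544] uva 41.595523628997746 29.28218693348573 89.48687089785308
1.1 34.390465797901285 25.915074786930184 88.43324548837077
1.2 40.06574677151008 30.191705750064383 89.57273128169382
1.26 43.50457667385001 32.78304995058726 89.91359208758409
1.3 45.80352676466326 34.51543310250376 89.99708600284966
```

```bash
cat > wind.py <<'E'
from study import *
H=np.array([567.2,-155.2,120.])
zt=np.array([0,0,-1.]); Mv=tool(zt,np.cross(zt,a))
def tcp(al,r=53.5,k=89.8): al=np.radians(al); return H+r*(np.cos(al)*u+np.sin(al)*v)+k*a+10*zt
def rows(a0,da,n=8):
    for i in range(1,n+1): print(((tcp(a0-da*i)-tcp(a0))/1000).round(4).tolist())
E
python3 - <<'E'
from wind import *
delta(Mv,tcp(36.5),None,np.array([547.5,-131,207.5])); print(tcp(36.5))
from ik import *
s=robot.sense(); q=s["q"]; q,e,m=ik(tcp(36.5),Mv,q); print(q.round(),e,m)
for k in range(0,360,45): q,e,m=ik(tcp(36.5-k),Mv,q); print(k,q.round(),round(e,2),round(m,1))
rows(36.5,20)
E
```

```text
dpos m [0.0016, 0.0066, 0.0007] rotvec [0.3481, 0.1059, -0.5592]
[ 549.11670051 -124.36680135  208.22727799]
[ 53.  40. -68. 113.  44.  59.  58.] 2.0631119411973486e-05 4.778822160343225
0 [ 53.  40. -68. 113.  44.  59.  58.] 0.0 4.8
45 [ 56.  41. -68. 110.  44.  61.  62.] 0.0 4.8
90 [ 60.  42. -67. 111.  45.  60.  65.] 0.0 5.2
135 [ 62.  42. -67. 115.  47.  56.  65.] 0.0 5.8
180 [ 62.  41. -66. 120.  49.  52.  61.] 0.0 6.5
225 [ 59.  40. -66. 123.  50.  50.  55.] 0.0 6.6
270 [ 55.  39. -67. 122.  48.  51.  52.] 0.0 5.9
315 [ 53.  39. -68. 118.  46.  55.  54.] 0.0 5.0
[0.0077, -0.0162, 0.0048]
[0.0105, -0.0345, 0.006]
[0.008, -0.0528, 0.0035]
[0.0005, -0.0687, -0.0024]
[-0.0111, -0.0805, -0.011]
[-0.0253, -0.0866, -0.0212]
[-0.0406, -0.0863, -0.0318]
[-0.0549, -0.0797, -0.0416]
```

{"fn": "apply_moves", "kwargs": {"plan": [{"delta_pos":[0.0004,0.0016,0.0],"angular":[0.087,0.0265,-0.14],"claw":20},{"delta_pos":[0.0008,0.0033,0.0],"angular":[0.174,0.053,-0.28],"claw":20},{"delta_pos":[0.0012,0.005,0.0005],"angular":[0.261,0.079,-0.42],"claw":20},{"delta_pos":[0.0016,0.0066,0.0007],"angular":[0.348,0.106,-0.559],"claw":20},{"delta_pos":[0.0016,0.0066,0.0007],"angular":[0.348,0.106,-0.559],"claw":20},{"delta_pos":[0.0016,0.0066,0.0007],"angular":[0.348,0.106,-0.559],"claw":20}]}}

```text
t: 16.55
tool_pos: [549.2, -125.9, 208.6]
tcp_rot: [-179.6, 0.2, 93.2]
force: [-3.4, -0.4, 5.5]
opening: 0.263
```

```bash
python3 - <<'E'
from wind import *
s=robot.sense(); print(s["q"].round(1),s["tool_pos"],s["tcp_rot"],s["force"],s["ft_torque"],s["opening"],tcp(36.5))
delta(Mv,tcp(36.5))
E
```

```text
[ 52.6  39.2 -66.2 112.4  43.   58.4  59. ] [ 549.20942909 -125.90771907  208.63226568] [-179.6303452     0.22183326   93.19055639] [-3.37086185 -0.37092737  5.49987369] [0.08991543 0.91373035 0.01774201] 0.2633123408829269 [ 549.11670051 -124.36680135  208.22727799]
dpos m [-0.0001, 0.0015, -0.0004] rotvec [0.0042, -0.0062, 0.0019]
```

{"fn": "apply_moves", "kwargs": {"plan": [{"delta_pos":[0.0077,-0.0162,0.0055],"angular":[0,0,0],"claw":20},{"delta_pos":[0.0105,-0.0345,0.007],"angular":[0,0,0],"claw":20},{"delta_pos":[0.008,-0.0528,0.0045],"angular":[0,0,0],"claw":20},{"delta_pos":[0.0005,-0.0687,-0.0014],"angular":[0,0,0],"claw":20},{"delta_pos":[-0.0111,-0.0805,-0.01],"angular":[0,0,0],"claw":20},{"delta_pos":[-0.0253,-0.0866,-0.0202],"angular":[0,0,0],"claw":20},{"delta_pos":[-0.0406,-0.0863,-0.0308],"angular":[0,0,0],"claw":20},{"delta_pos":[-0.0549,-0.0797,-0.0406],"angular":[0,0,0],"claw":20}]}}

```text
t: 17.55
tool_pos: [495.0, -207.8, 167.8]
tcp_rot: [-179.9, 0.3, 93.1]
force: [-0.6, -1.9, 7.3]
opening: 0.263
```

```bash
cat > st.py <<'E'
from wind import *
s=robot.sense(); d=s["tool_pos"]-10*zt-H; print(s["q"].round(1),s["tool_pos"].round(1),s["tcp_rot"].round(1),s["force"].round(1),s["opening"].round(3))
U,V,A=d@u,d@v,d@a; print("alpha",np.degrees(np.arctan2(V,U)),"r",np.hypot(U,V),"k",A)
E
python3 st.py; python3 -c "
from wind import *
rows(36.5-160,20)"
```

```text
[-0.0118, 0.0121, -0.0077]
[-0.0195, 0.0283, -0.0125]
[-0.0223, 0.0467, -0.0137]
[-0.0198, 0.0649, -0.0112]
[-0.0123, 0.0809, -0.0053]
[-0.0007, 0.0926, 0.0032]
[0.0136, 0.0987, 0.0135]
[0.0288, 0.0985, 0.0241]Traceback (most recent call last):
  File "st.py", line 2, in <module>
    s=robot.sense(); d=s["tool_pos"]-10*zt-H; print(s["q"].round(1),s["tool_pos"].round(1),s["tcp_rot"].round(1),s["force"].round(1),s["opening"].round(3))
                                                                                                                                     ^^^^^^^^^^^^^^^^^^
AttributeError: 'float' object has no attribute 'round'
```

{"fn": "apply_moves", "kwargs": {"plan": [{"delta_pos":[-0.0118,0.0121,-0.0067],"angular":[0,0,0],"claw":20},{"delta_pos":[-0.0195,0.0283,-0.0115],"angular":[0,0,0],"claw":20},{"delta_pos":[-0.0223,0.0467,-0.0127],"angular":[0,0,0],"claw":20},{"delta_pos":[-0.0198,0.0649,-0.0102],"angular":[0,0,0],"claw":20},{"delta_pos":[-0.0123,0.0809,-0.0043],"angular":[0,0,0],"claw":20},{"delta_pos":[-0.0007,0.0926,0.0042],"angular":[0,0,0],"claw":20},{"delta_pos":[0.0136,0.0987,0.0145],"angular":[0,0,0],"claw":20},{"delta_pos":[0.0288,0.0985,0.0251],"angular":[0,0,0],"claw":20}]}}

```text
t: 18.55
tool_pos: [525.2, -103.0, 193.5]
tcp_rot: [-179.9, -0.1, 93.4]
force: [2.8, 1.8, -12.8]
opening: 0.259
```

```bash
sed -i 's/s\["opening"\].round(3)/round(s["opening"],3)/' st.py; python3 st.py; python3 -c "
from wind import *
rows(36.5-320,20); print(); rows(36.5-480,20); print(); rows(36.5-640,20,5)"
```

```text
[ 51.8  38.4 -66.1 116.7  43.8  54.8  55.6] [ 525.2 -103.   193.5] [-1.799e+02 -1.000e-01  9.340e+01] [  2.8   1.8 -12.8] 0.259
alpha 73.63677393119943 r 56.80856232773019 k 90.71693053550493
[0.0144, -0.0066, 0.0098]
[0.0261, -0.0187, 0.0175]
[0.0339, -0.0349, 0.0223]
[0.0366, -0.0533, 0.0235]
[0.0341, -0.0715, 0.021]
[0.0266, -0.0875, 0.0151]
[0.0151, -0.0992, 0.0065]
[0.0008, -0.1053, -0.0037]

[-0.0152, 0.0003, -0.0106]
[-0.0296, 0.0069, -0.0204]
[-0.0414, 0.019, -0.0281]
[-0.0491, 0.0352, -0.0329]
[-0.0519, 0.0535, -0.0341]
[-0.0494, 0.0718, -0.0316]
[-0.0419, 0.0877, -0.0257]
[-0.0303, 0.0995, -0.0172]

[0.0143, 0.0061, 0.0102]
[0.0295, 0.0059, 0.0209]
[0.0439, -0.0007, 0.0306]
[0.0556, -0.0129, 0.0384]
[0.0634, -0.0291, 0.0431]
```

{"fn": "apply_moves", "kwargs": {"plan": [{"delta_pos":[0.0144,-0.0066,0.0078],"angular":[0,0,0],"claw":20},{"delta_pos":[0.0261,-0.0187,0.0157],"angular":[0,0,0],"claw":20},{"delta_pos":[0.0339,-0.0349,0.021],"angular":[0,0,0],"claw":20},{"delta_pos":[0.0366,-0.0533,0.0222],"angular":[0,0,0],"claw":20},{"delta_pos":[0.0341,-0.0715,0.02],"angular":[0,0,0],"claw":20},{"delta_pos":[0.0266,-0.0875,0.0141],"angular":[0,0,0],"claw":20},{"delta_pos":[0.0151,-0.0992,0.0057],"angular":[0,0,0],"claw":20},{"delta_pos":[0.0008,-0.1053,-0.0043],"angular":[0,0,0],"claw":20}]}}

```text
t: 19.55
tool_pos: [525.4, -213.5, 189.0]
tcp_rot: [-180.0, 0.2, 93.1]
force: [0.1, 1.6, 5.2]
opening: 0.261
```

```bash
python3 st.py; python3 - <<'E'
from m import *
for c in ["top","side"]:
    p=robot.camera(c); w=pts(p); x,y,z=np.moveaxis(w,-1,0)
    col=p["color"].max(-1)
    k=(np.hypot(x-601.7,y-12.6)<50)&(col<60)&(z>75)&(z<200)&(np.hypot(x-601.7,y-12.6)>31); 
    print(c,k.sum(),np.percentile(z[k],[10,50,90]).round(1) if k.sum() else 0)
E
```

```text
[ 61.1  40.8 -65.4 113.1  45.5  56.8  66.4] [ 525.4 -213.5  189. ] [-180.     0.2   93.1] [0.1 1.6 5.2] 0.261
alpha -81.52997797890787 r 56.457277455458346 k 90.56445435690526
top 309 [142.  145.2 148.7]
side 309 [145.1 146.9 148.6]
```

{"fn": "apply_moves", "kwargs": {"plan": [{"delta_pos":[-0.0152,0.0003,-0.0106],"angular":[0,0,0],"claw":20},{"delta_pos":[-0.0296,0.0069,-0.0204],"angular":[0,0,0],"claw":20},{"delta_pos":[-0.0414,0.019,-0.0283],"angular":[0,0,0],"claw":20},{"delta_pos":[-0.0491,0.0352,-0.0333],"angular":[0,0,0],"claw":20},{"delta_pos":[-0.0519,0.0535,-0.0347],"angular":[0,0,0],"claw":20},{"delta_pos":[-0.0494,0.0718,-0.0324],"angular":[0,0,0],"claw":20},{"delta_pos":[-0.0419,0.0877,-0.0267],"angular":[0,0,0],"claw":20},{"delta_pos":[-0.0303,0.0995,-0.0182],"angular":[0,0,0],"claw":20}]}}

```text
t: 20.65
tool_pos: [491.3, -113.7, 168.8]
tcp_rot: [-179.4, 0.3, 93.2]
force: [-4.3, -2.4, -1.6]
opening: 0.262
```

{"fn": "apply_moves", "kwargs": {"plan": [{"delta_pos":[0.0143,0.0061,0.0102],"angular":[0,0,0],"claw":20},{"delta_pos":[0.0295,0.0059,0.0209],"angular":[0,0,0],"claw":20},{"delta_pos":[0.0439,-0.0007,0.0306],"angular":[0,0,0],"claw":20},{"delta_pos":[0.0439,-0.0007,0.0306],"angular":[0,0,0],"claw":20},{"delta_pos":[0.0439,-0.0007,0.0306],"angular":[0,0,0],"claw":20}]}}

```text
t: 21.28
tool_pos: [538.9, -112.3, 202.0]
tcp_rot: [-179.8, 0.1, 93.2]
force: [-4.0, -0.9, 6.9]
opening: 0.261
```

```bash
cat > pl.py <<'E'
from m import *
for c in ["top","side"]:
    p=robot.camera(c); w=pts(p); x,y,z=np.moveaxis(w,-1,0)
    col=p["color"].max(-1); r=np.hypot(x-601.7,y-12.6)
    k=(r<50)&(col<60)&(z>100)&(z<210)&(r>31); print(c,k.sum(),np.percentile(z[k],[10,50,90]).round(1) if k.sum() else 0)
    k=(r<36)&(z>210)&(z<285)&(r>22); print("  rim",k.sum(),np.percentile(z[k],[5,50,95]).round(1),circ(w[k][:,:2]).round(1) if k.sum()>10 else 0)
    cv2.imwrite(f"pics/{c}9.png",p["color"])
E
python3 st.py; python3 pl.py
```

```text
[ 51.9  38.7 -66.1 114.4  43.3  56.6  57.2] [ 538.9 -112.3  202. ] [-1.798e+02  1.000e-01  9.320e+01] [-4.  -0.9  6.9] 0.261
alpha 54.516316239830516 r 54.62294846277839 k 90.16624637737206
top 308 [179.7 182.8 185.7]
  rim 89 [227.2 241.6 254.4] [599.4  10.9  27.4]
side 314 [182.  183.5 185.1]
  rim 573 [216.  238.1 253.1] [603.6  12.7  28.2]
```

```bash
python3 -c "
from wind import *
rows(56.5,8.33,3)"
```

```text
[0.0053, -0.0045, 0.0035]
[0.01, -0.0098, 0.0066]
[0.0141, -0.0159, 0.0092]
```

{"fn": "apply_moves", "kwargs": {"plan": [{"delta_pos":[0.0053,-0.0045,0.0035],"angular":[0,0,0],"claw":20},{"delta_pos":[0.01,-0.0098,0.0066],"angular":[0,0,0],"claw":20},{"delta_pos":[0.0141,-0.0159,0.0092],"angular":[0,0,0],"claw":20},{"delta_pos":[0.0141,-0.0159,0.0092],"angular":[0,0,0],"claw":20},{"delta_pos":[0.0141,-0.0159,0.0092],"angular":[0,0,0],"claw":20}]}}

```text
t: 22.0
tool_pos: [552.0, -127.2, 210.7]
tcp_rot: [-179.7, 0.0, 93.3]
force: [-4.7, 1.1, 5.7]
opening: 0.256
```

```bash
python3 st.py; python3 pl.py
```

```text
[ 52.8  39.2 -66.2 112.   42.7  58.5  59.7] [ 552.  -127.2  210.7] [-179.7    0.    93.3] [-4.7  1.1  5.7] 0.256
alpha 31.652514407215794 r 54.85668476933649 k 90.28008878442247
top 310 [183.4 186.5 189.7]
  rim 92 [227.4 245.4 257.5] [598.9  10.7  27.1]
side 317 [185.7 187.3 188.9]
  rim 595 [217.3 241.1 257. ] [603.5  12.6  28.2]
```

{"fn": "apply_moves", "kwargs": {"plan": [{"delta_pos":[0,0,0],"angular":[0,0,0],"claw":40},{"delta_pos":[0,0,0],"angular":[0,0,0],"claw":60},{"delta_pos":[0,0,0],"angular":[0,0,0],"claw":60},{"delta_pos":[0,0,0.015],"angular":[0,0,0],"claw":60},{"delta_pos":[-0.01,0,0.05],"angular":[0,0,0],"claw":60},{"delta_pos":[-0.03,-0.01,0.1],"angular":[0,0,0],"claw":60},{"delta_pos":[-0.05,-0.02,0.14],"angular":[0,0,0],"claw":60},{"delta_pos":[-0.05,-0.02,0.14],"angular":[0,0,0],"claw":60}]}}

```text
t: 23.1
tool_pos: [503.4, -147.8, 354.0]
tcp_rot: [179.8, 0.3, 93.2]
force: [0.2, 0.2, -0.1]
opening: 0.602
```

```bash
python3 st.py; python3 pl.py; python3 - <<'E'
from wind import *
w=robot.camera("wrist"); W=pts(w); hsv=cv2.cvtColor(w["color"],cv2.COLOR_BGR2HSV)
red=((hsv[...,0]<8)|(hsv[...,0]>172))&(hsv[...,1]>110)&(hsv[...,2]>50); d=W-H
k=red&(np.linalg.norm(d,axis=-1)<130); L,n=label(k)
for i in range(1,n+1):
    q=L==i
    if q.sum()>30: e=np.nanmedian(d[q],0); print(q.sum(),"uva",(e@u).round(1),(e@v).round(1),(e@a).round(1))
p=robot.camera("side"); W2=pts(p); x,y,z=np.moveaxis(W2,-1,0); k=(z>84)&(z<100)&(np.hypot(x-457,y-217)<40); print("stack",circ(W2[k][:,:2]).round(1),np.percentile(z[k],98))
cv2.imwrite("pics/fin.png",np.hstack([cv2.resize(w["color"],(400,300)),cv2.resize(p["color"][110:410,200:410],(400,571))[:300*571//571] if 0 else cv2.resize(p["color"][140:380,220:420],(400,300),interpolation=3)]))
E
```

```text
[ 64.2  24.5 -71.1 108.   25.8  65.7  76.9] [ 503.4 -147.8  354. ] [179.8   0.3  93.2] [ 0.2  0.2 -0.1] 0.602
alpha 7.170403434218602 r 88.86763865764375 k 236.14875652516668
top 311 [183.6 186.7 189.8]
  rim 91 [229.7 244.4 257.1] [599.2  10.6  27.1]
side 326 [185.8 187.4 189. ]
  rim 590 [218.1 241.3 256.9] [603.4  12.6  28.1]
872 uva 46.9 28.6 97.9
424 uva 72.9 45.5 43.2
stack [458.3 217.9  28.9] 96.19509898131204
```

View pics/fin.png

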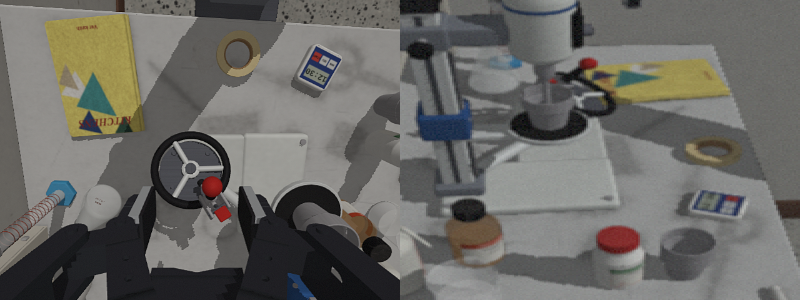

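```bash
python3 -c "
from station import robot
print(robot.hand_in())"
```

```text
the job is handed in; nothing more can be done
None
```

I lifted the top cup off the stack, stood it on the platform, latched the crank out and wound the cup up round the stirrer. The job was handed in at about 23 s of simulated time, with the gripper open and clear of everything.

**Cup and stack**
- The cup stands upright, about 1.6 mm off the platform's centre.
- It was tilted about 6 degrees in the grip when I let go, and settled upright.
- The two lower cups stayed nested, within about 1 mm of where they stood.

**Crank and wheel**
- The crank was swung to about 1.4 rad. It then held against an inward push, so the pawl had clicked in.
- After release the ball still stood straight out.
- The wheel was only turned after that, about 725 degrees clockwise, and it turned freely.

**Last checks**
- **Lift height:** the final platform height read 186.7 mm from the top camera and 187.4 mm from the side camera. That leaves the blades roughly 10 mm above the cup's floor.
- **Disagreement:** at the start the cameras differed by up to 1.5 mm on the platform height, so the gap is good to about 1 mm.
- **Clearance:** I did not measure the blades' clearance from the cup wall. The last picture shows the cup round the stirrer.
- **Other things:** bottles, glassware and the rest look unmoved in the last picture. I did not measure them again.

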